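# Put the taper-shank tool holder away upright in the rack

### The arm

A 6-joint arm with a two-finger parallel gripper is mounted at the origin on the work surface; the furniture and walls round the work are solid. World frame = base frame: x ahead of the robot, y to its left, z up, the work surface at z = 0. Lengths are in mm, angles in rad, forces in N, time in s.
With the tool pointing down it reaches from about 275 to 1000 mm from the base axis. Payload 8.4 kg.
Tool frame: the origin (TCP) lies between the finger pads; the fingertips stand 8 mm ahead of it and the grasp point (between the pads) lies 11 mm behind it (tcp_to_tips is the distance from the TCP to the fingertips, in mm); z points along the fingers, y is the line along which they close (so a half turn about z gives the same grasp; the last joint's range is limited). The gripper opens to 85 mm and grips with 20 to 120 N. Pads are 22 mm wide; open, the fingers measure 114 mm over their backs; the gripper's body (76 mm by 85 mm) begins 54 mm behind the grasp point. The pads swing forward as they close: fully open they stand 13 mm farther back than shut.
Start: joints at [1.116, 0.353, 1.633, -0, 1.155, -0.002], TCP at [273.427, 562.019, 239.281] pointing down, gripper open.
Joint ranges: [-2.63, 2.63], [-0.92, 2.1], [0.06, 2.66], [-1.3, 4.44], [0, 2.69], [-3.02, 3.02]. Speed limits (rad/s): [2.22, 2.22, 2.79, 3.14, 3.14, 3.14].

### API

Orientations are given as [roll, pitch, yaw] about the fixed x, y, z axes, in that order (R = Rz(yaw) Ry(pitch) Rx(roll)).
In Python, from rig import * gives the robot as it stands.
- The arm moves only by the tool step_arm, never from a script. Its argument "motion" is a list of rows, each an object with "claw": the finger opening in mm, from 0 to 85.4; "delta_pos": the shift along the tool's x, y, z in mm, a list of three; "turn": the turn about the tool's z in rad. In form: [{"claw": claw, "delta_pos": [dx, dy, dz], "turn": turn}, ...]. A call has 1 to 8 rows; each row shifts and turns the commanded pose from where the row before left it, along the tool's axes as they then stand; what a row does not reach is not made up. A row lasts 1/12 s, in which the tool goes at most 41.7 mm and 7.16 degrees, less where a joint would pass 70% of its speed; a pose out of reach is approached as far as the arm can. A call is refused whole if a number of a shift passes 41.7 or a number of a turn 0.125, either way. A call with a gripper value outside its range is refused whole. The fingers move at their own pace and stop on an object; "force" is the grip in N (left out, the last holds). Time passes only in rows, so rows that do not move let the fingers close. It gives the time, the measured TCP pose, the force, the opening and the grip force at its end, in the units of the state.
- sense(): the state, without advancing time (a new reading comes with each control period).
- grab_frame(name): name is "scene" or "top" or "wrist"; returns a dict with "img" (420x560x3 uint8, red, green, blue), "vertical_fov" (degrees; the focal length in pixels is half the picture's height over the tangent of half this angle, whatever the lens; pixels are square), "cx", "cy" (the principal point, pixels), "R" (3x3) and "t" (3): a world point X has camera coordinates R X + t. Camera axes: x right, y down, z forward; pixel columns grow to the right and rows downward; lengths in mm; the calibration is good to about 2 mm. A picture is of the moment at which its call begins. There is no depth.
- sign_off(): hands the job in; it is judged then, once.
The state is a dict: "clock": time; "qpos": joint angles; "qvel": joint speeds; "joint_efforts": joint torques, N m; "eef_pos": TCP position; "tcp_rot": TCP orientation; "contact_force": force on the tool from outside, world axes, zero at the start; "wrist_torque": the same for the moment, N m; "opening": opening from 0.0 (shut) to 1.0 (fully open); "grasp_force": force on a finger pad.
Only numpy, scipy, OpenCV 4.12 (cv2) and the standard library are available. Lean on these libraries where they do the work, as an engineer would, in place of code of your own. Each camera call takes 0.05 s, during which the arm holds its last target. There are 200 camera calls.

### The job

Put the tool holder that lies in the black cradle away in the one free socket of the rack. The open tray of collets stands over that socket: move it onto the bench, level, with all three collets still in it; and lay the tool holder on the leaning rest and let go of it, so that you can take it again another way and stand it up. Lower it gently until its taper is fully home in the free socket, upright with the nose up, and leave the two other tool holders in the rack as they are.

Things in the scene. Friction and masses are not known exactly. Their poses are not given: they have to be found in the camera images.
- toolholder: Steel tool holder to put away, 0.4 kg, round, 132 mm long, lying in the cradle, axis 40 mm up. Origin: centre of the taper's small end (tail); +z to the nose. Radii: taper 7 mm at z 0 to 17.5 at z 46; flange 23, z 46-62; neck 15, z 62-100; dark nose nut 20, z 100-132. Mass centre z 75. Fully home: origin 16 mm above the bench, flange 2 mm above the deck, nose end at 148 mm.
- toolholder_nose (a point): Centre of the flat nose end of the tool holder (z = 132 mm on its axis).
- cradle: Black fixed cradle, base 172 x 74 x 8 mm. Origin: on the bench under the holder's neck middle (within 5 mm); +x level from tail to nose. V supports under flange and nut only; below and beside the neck it is free down to the base. An end board 74 mm wide, 85 mm high at local x 57-67 mm, past the nose: take the neck from above, no leaning over the nose.
- rest: Fixed aluminium rest, base 150 x 76 x 8 mm. Origin: on the bench below a laid holder's neck middle (z 81), which lies at local [0, 0, 77] mm. A laid holder's axis rises 40 degrees towards local +x, tail low. V block under the flange, with a stop (cheeks) on its tail side; small V under the nut's first 8 mm. Free below the neck to 32 mm from the axis, and beside the nut.
- rest_tail (a point): Where the tail-end centre (origin) of a holder laid in the rest comes to lie.
- rest_nose (a point): Where the nose-end centre of a holder laid in the rest comes to lie.
- rack: Fixed grey rack, deck 92 mm (local x) by 284 mm (local y), top 60 mm above the bench. Origin: on the bench under the middle socket. Each socket is a black tapered bush, open below, that matches the holder's taper: mouth radius 16.8 mm at the deck top, 7.7 mm at 40 mm depth.
- socket0 (a point): Socket at local y = +90 mm of the rack: centre of the mouth of a tapered socket, level with the deck top, 60 mm above the bench. The sockets stand 90 mm apart in a row; which of the three is the free one (under the tray) varies.
- socket1 (a point): Socket at local y = 0 of the rack: centre of the mouth of a tapered socket, level with the deck top, 60 mm above the bench. The sockets stand 90 mm apart in a row; which of the three is the free one (under the tray) varies.
- socket2 (a point): Socket at local y = -90 mm of the rack: centre of the mouth of a tapered socket, level with the deck top, 60 mm above the bench. The sockets stand 90 mm apart in a row; which of the three is the free one (under the tray) varies.
- collet_tray: Open grey plastic tray, 64 mm (local x) by 100 mm (local y) by 34 mm high, 3 mm walls and floor, 0.12 kg; origin: centre of its underside. At the start it stands squarely on the rack deck over the free socket, long side along the row. It can be taken across its 64 mm width. The bench left of the rest, short of the vice (world y below about 0.33 m), is free for it.
- collet0: Loose small steel collet standing in the tray, radius up to 10 mm, 20 mm high; origin: centre of its underside.
- collet1: Second loose collet, same shape.
- collet2: Third loose collet, same shape.
- short_holder: Bystander: tool holder with the same taper and flange and a short dark nose (radius 16), seated in the rack, top 101 mm above the bench. Origin: tail end of its taper, z up.
- mill_holder: Bystander: tool holder with the same taper and flange, a nose of radius 14 and a slim 6 mm radius cutter, seated in the rack, top 145 mm above the bench. Origin: tail end of its taper, z up.

How it is judged (in metres and radians):
On the way:
1. the tool holder lies in the leaning rest, let go: tail and nose within 12 mm of where they belong, at rest (distance between toolholder and rest_tail below 0.012 m and distance between toolholder_nose and rest_nose below 0.012 m and contact force between toolholder and the fingers below 0.1 N and linear speed of toolholder below 0.02 m/s), for 0.2 s.
At the end, for the whole second after the job is handed in: Tool holder nose up in the free socket, within 4 mm of its axis, tail at most 3.5 mm above its home height, lean under 0.06 rad, at rest; tray flat on the bench with all three collets inside; the other two holders upright, moved under 10 mm ((horizontal distance between toolholder and socket0 below 0.004 m or horizontal distance between toolholder and socket1 below 0.004 m or horizontal distance between toolholder and socket2 below 0.004 m) and height (world z) of toolholder between 0.012 and 0.0205 m and angle between toolholder's own z axis and vertical below 0.06 rad and linear speed of each of toolholder, collet_tray below 0.02 m/s and height (world z) of collet_tray below 0.006 m and angle between each of collet_tray, short_holder, mill_holder's own z axis and vertical below 0.08 rad and x of collet0 in the frame of collet_tray between -0.031 and 0.031 m and y of collet0 in the frame of collet_tray between -0.049 and 0.049 m and z of collet0 in the frame of collet_tray between -0.005 and 0.032 m and x of collet1 in the frame of collet_tray between -0.031 and 0.031 m and y of collet1 in the frame of collet_tray between -0.049 and 0.049 m and z of collet1 in the frame of collet_tray between -0.005 and 0.032 m and x of collet2 in the frame of collet_tray between -0.031 and 0.031 m and y of collet2 in the frame of collet_tray between -0.049 and 0.049 m and z of collet2 in the frame of collet_tray between -0.005 and 0.032 m and distance of each of short_holder, mill_holder from where it was at the start of the episode below 0.01 m); the robot touches nothing.
It fails at once if a collet leaves the tray (not (x of collet0 in the frame of collet_tray between -0.031 and 0.031 m and y of collet0 in the frame of collet_tray between -0.049 and 0.049 m and z of collet0 in the frame of collet_tray between -0.005 and 0.032 m) or not (x of collet1 in the frame of collet_tray between -0.031 and 0.031 m and y of collet1 in the frame of collet_tray between -0.049 and 0.049 m and z of collet1 in the frame of collet_tray between -0.005 and 0.032 m) or not (x of collet2 in the frame of collet_tray between -0.031 and 0.031 m and y of collet2 in the frame of collet_tray between -0.049 and 0.049 m and z of collet2 in the frame of collet_tray between -0.005 and 0.032 m)).
It fails at once if the tray is tipped by more than 0.5 rad (angle between collet_tray's own z axis and vertical above 0.5 rad).
It fails at once if one of the two other tool holders is moved by more than 15 mm (distance of any of short_holder, mill_holder from where it was at the start of the episode above 0.015 m).
It fails at once if the tool holder is dropped or rammed into the rack (contact force over 120 N) (contact force between toolholder and rack above 120 N).
It also fails if it takes over 72 s, if anything falls off the work surface, if the arm or the gripper's body presses on something with over 40 N, if the wrist force passes 120 N, or if a joint passes its speed limit or range.

## Working session

There is one attempt and no reset: what is moved stays moved. The work goes in short steps, Python scripts to look and compute and a tool call to move; the robot and the scene stay as the last step left them, time stands still between calls to the robot, and variables do not carry over. Pictures are saved under pics/ and viewed, at most 10 in all, crops included, and the job is handed in when it is done.

Besides the shell and the picture viewer there is one more tool, called after "Emit:" as name(argument=value, ...), one argument or row to a line, values as JSON. step_arm: Moves the arm, as the interface text tells. Its arguments: {"type":"object","properties":{"motion":{"type":"array","items":{"type":"object","properties":{"claw":{"type":"number"},"delta_pos":{"type":"array","items":{"type":"number"}},"turn":{"type":"number"}}}},"force":{"type":"number"}},"required":["motion"]}

```bash
ls; mkdir -p pics
cat > h.py <<'E'
from rig import *
import numpy as np, cv2
def snap(n,f):
    d=grab_frame(n); cv2.imwrite(f'pics/{f}.png',d['img'][:,:,::-1]); np.savez(f'pics/{f}.npz',**d); return d
def K(d):
    h,w=d['img'].shape[:2]; f=h/2/np.tan(np.radians(d['vertical_fov'])/2); return f
def ray(d,u,v):
    R,t=np.array(d['R']),np.array(d['t']); f=K(d)
    return -R.T@t, R.T@np.array([(u-d['cx'])/f,(v-d['cy'])/f,1])
def onz(d,u,v,z):
    c,r=ray(d,u,v); return c+r*(z-c[2])/r[2]
def proj(d,X):
    p=np.array(d['R'])@np.array(X,float)+np.array(d['t']); f=K(d); return np.round([p[0]/p[2]*f+d['cx'],p[1]/p[2]*f+d['cy']],1)
E
python3 - <<'E'
from h import *
a=snap('scene','s0');b=snap('top','t0')
for d in(a,b): print(d['vertical_fov'],d['cx'],d['cy'],-np.array(d['R']).T@d['t'],np.round(d['R'],3).tolist(), [k for k in d])
print(sense())
E
```

```text
pics
53.00602548875258 286.55087392779205 204.4813868108839 [  91.49783501 -605.06384325  848.93540624] [[0.817, -0.576, 0.005], [-0.422, -0.604, -0.676], [0.393, 0.55, -0.737]] ['img', 'vertical_fov', 'cx', 'cy', 'R', 't']
51.883656424786 272.3712443585279 204.8459959562045 [ 412.64257951  -31.08139303 1004.11167065] [[0.021, -1.0, -0.0], [-0.994, -0.021, -0.108], [0.108, 0.002, -0.994]] ['img', 'vertical_fov', 'cx', 'cy', 'R', 't']
{'clock': 0.1, 'qpos': array([ 1.11557985e+00,  3.53563349e-01,  1.63404512e+00,  4.09750258e-05,
        1.15519075e+00, -2.41348304e-03]), 'qvel': array([-1.56610846e-03, -1.51540807e-03, -3.31646620e-04,  8.87819122e-04,
        2.76020863e-04, -2.96430564e-05]), 'joint_efforts': array([ 1.37236781e-03, -6.06350255e+01, -3.42823327e+01,  1.29043424e-04,
        3.78251585e-03,  3.83045131e-05]), 'eef_pos': array([273.24814122, 561.65338033, 238.65271678]), 'tcp_rot': array([-3.14038618e+00, -4.03788342e-05,  2.68877307e+00]), 'contact_force': array([-0.36830968,  0.22943132,  0.63728933]), 'wrist_torque': array([ 0.02256041, -0.00127502,  0.04443354]), 'grasp_force': 0.0, 'opening': 1.0002810081922302}
```

View pics/t0.png

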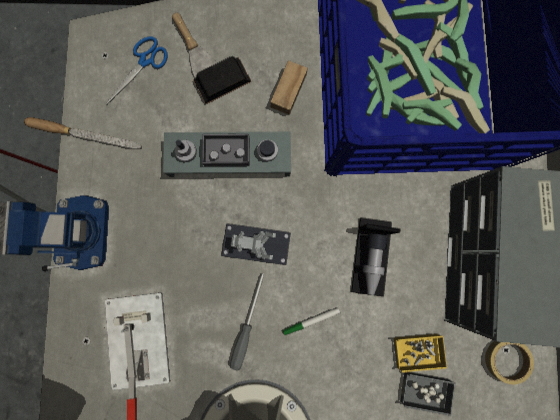

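View pics/s0.png

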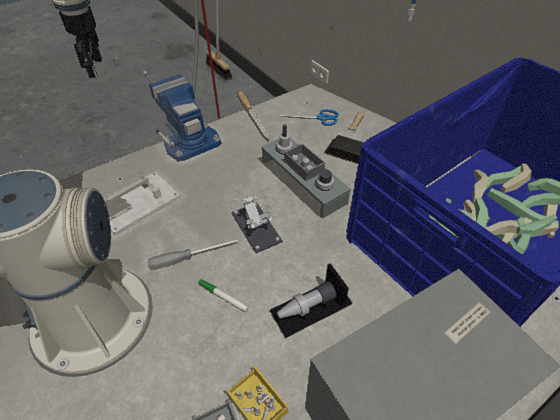

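Run:
```python
from h import *
d=np.load('pics/t0.npz'); im=d['img']
c=im[120:300,150:410][:,:,::-1]; cv2.imwrite('pics/t0c.png',cv2.resize(c,None,fx=3,fy=3,interpolation=cv2.INTER_CUBIC))
hsv=cv2.cvtColor(im,cv2.COLOR_RGB2HSV); g=cv2.cvtColor(im,cv2.COLOR_RGB2GRAY)
for (u,v) in [(170,142),(250,142),(280,142),(200,160),(225,140),(245,230),(228,240),(300,220),(365,250),(372,265)]: print((u,v),im[v,u],hsv[v,u])
for name,X in dict(r0=(680,0,60),).items(): print(proj(d,X))
```

```text
(170, 142) [87 95 90] [71 21 95]
(250, 142) [ 99 106 101] [ 69  17 106]
(280, 142) [ 99 108 101] [ 67  21 108]
(200, 160) [44 50 49] [85 31 50]
(225, 140) [93 93 92] [30  3 93]
(245, 230) [50 52 56] [110  27  56]
(228, 240) [20 22 22] [90 23 22]
(300, 220) [131 128 117] [ 24  27 131]
(365, 250) [10  7  6] [  8 102  10]
(372, 265) [112 111 109] [ 20   7 112]
[261.  131.7]
```

View pics/t0c.png

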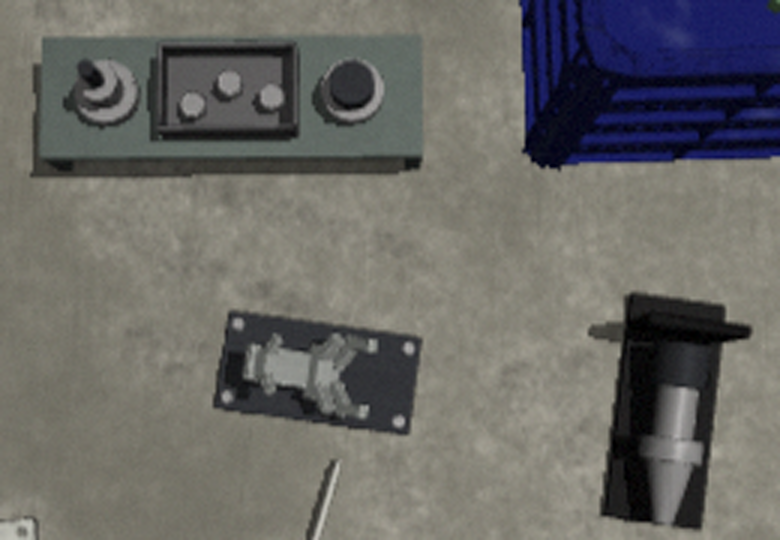

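Run:
```python
from h import *
d=np.load('pics/t0.npz')
def P(pts,z): return np.array([onz(d,u/3+150,v/3+120,z)[:2] for u,v in pts])
rk=P([(41,38),(421,38),(421,158),(41,158)],60)
tr=P([(158,43),(298,43),(299,138),(160,136)],94)
rs=P([(230,312),(421,337),(409,434),(215,407)],8)
cr=P([(627,294),(725,306),(701,527),(602,515)],8)
for n,q in zip(['rack','tray','rest','cradle'],[rk,tr,rs,cr]):
    e=np.linalg.norm(np.roll(q,-1,0)-q,axis=1); a=(q[1]-q[0])+(q[2]-q[3]); b=(q[3]-q[0])+(q[2]-q[1])
    print(n,q.mean(0).round(1),e.round(1),'ang01',np.degrees(np.arctan2(a[1],a[0])).round(1),'ang03',np.degrees(np.arctan2(b[1],b[0])).round(1))
h=P([(665,523),(670.5,463),(671,450),(676,413)],40); print('holder axis',h.round(1))
hl=P([(641,450),(702,450),(657,400),(698,405)],40);print(hl.round(1))
print('rest: nutV@72',P([(250,362),(262,362)],75).round(1),'vblock',P([(372,345),(362,411),(320,375),(275,365)],50).round(1))
```

```text
rack [630.7  74.7] [283.9  90.9 281.   90.9] ang01 -88.8 ang03 -178.2
tray [628.6  72.7] [100.8  69.5  99.3  68.1] ang01 -89.2 ang03 -177.3
rest [429.7   6.5] [148.2  74.5 149.5  73.4] ang01 -96.5 ang03 173.4
cradle [ 406.9 -257.8] [ 75.9 169.   75.2 169.3] ang01 -95.7 ang03 173.4
holder axis [[ 324.6 -251.1]
 [ 368.1 -255.3]
 [ 377.6 -255.7]
 [ 404.7 -259.5]]
[[ 377.1 -233.6]
 [ 378.  -278.5]
 [ 414.  -245.5]
 [ 410.9 -275.8]]
rest: nutV@72 [[434.9  53.2]
 [435.1  44.6]] vblock [[449.8 -33.8]
 [401.5 -27.5]
 [427.    3.8]
 [433.7  37.1]]
```

Emit:
step_arm(
  motion=[
    {"claw": 85, "delta_pos": [0, 0, 0], "turn": 0.125},
    {"claw": 85, "delta_pos": [0, 0, 0], "turn": 0.125},
    {"claw": 85, "delta_pos": [0, 0, 0], "turn": 0.125},
    {"claw": 85, "delta_pos": [0, 0, 0], "turn": 0.125},
    {"claw": 85, "delta_pos": [0, 0, 0], "turn": 0.125},
    {"claw": 85, "delta_pos": [0, 0, 0], "turn": 0.125},
    {"claw": 85, "delta_pos": [0, 0, 0], "turn": 0.125},
    {"claw": 85, "delta_pos": [0, 0, 0], "turn": 0.125},
  ],
  force=25,
)

```text
clock: 0.77
eef_pos: [273.3, 561.8, 238.8]
tcp_rot: [-3.141, 0.001, 1.683]
contact_force: [-0.1, -0.4, 0.1]
opening: 0.991
grasp_force: 0.0
```

Emit:
step_arm(
  motion=[
    {"claw": 85, "delta_pos": [0, 0, 0], "turn": 0.086},
    {"claw": 85, "delta_pos": [-33, 23, 0], "turn": 0},
    {"claw": 85, "delta_pos": [-33, 23, 0], "turn": 0},
    {"claw": 85, "delta_pos": [-33, 23, 0], "turn": 0},
    {"claw": 85, "delta_pos": [-33, 23, 0], "turn": 0},
    {"claw": 85, "delta_pos": [-33, 23, 0], "turn": 0},
    {"claw": 85, "delta_pos": [-33, 23, 0], "turn": 0},
    {"claw": 85, "delta_pos": [-33, 23, 0], "turn": 0},
  ],
)

```text
clock: 1.43
eef_pos: [442.3, 334.4, 239.1]
tcp_rot: [-3.141, 0.0, 1.603]
contact_force: [1.1, 1.3, 0.2]
opening: 0.993
grasp_force: 0.0
```

Emit:
step_arm(
  motion=[
    {"claw": 85, "delta_pos": [-33, 23, 0], "turn": 0},
    {"claw": 85, "delta_pos": [-33, 23, 0], "turn": 0},
    {"claw": 85, "delta_pos": [-33, 23, 0], "turn": 0},
    {"claw": 85, "delta_pos": [-33, 23, 0], "turn": 0},
    {"claw": 85, "delta_pos": [-33, 23, 0], "turn": 0},
    {"claw": 85, "delta_pos": [-33, 23, 0], "turn": 0},
    {"claw": 85, "delta_pos": [-30, 20, 0], "turn": 0},
    {"claw": 85, "delta_pos": [0, 0, 0], "turn": 0},
  ],
)

```text
clock: 2.1
eef_pos: [610.0, 108.4, 238.9]
tcp_rot: [3.14, 0.002, 1.599]
contact_force: [0.1, 0.1, -0.2]
opening: 0.997
grasp_force: 0.0
```

Run:
```python
from h import *
w=snap('wrist','w1'); s=sense(); print(s['clock'],s['eef_pos'],s['tcp_rot'],s['qpos'])
print(w['vertical_fov'],-np.array(w['R']).T@w['t'],np.round(w['R'],2).tolist())
```

```text
2.15 [608.35709606 110.5778494  238.70101696] [-3.14138952e+00  5.60725153e-04  1.59892469e+00] [ 1.77659579e-01  3.43389135e-01  1.64872029e+00 -5.74366441e-04
  1.14976768e+00  1.49766087e-01]
62.548677824836105 [608.17557701 185.30675337 373.23130963] [[1.0, 0.03, 0.0], [0.03, -0.95, 0.3], [0.01, -0.3, -0.95]]
```

View pics/w1.png

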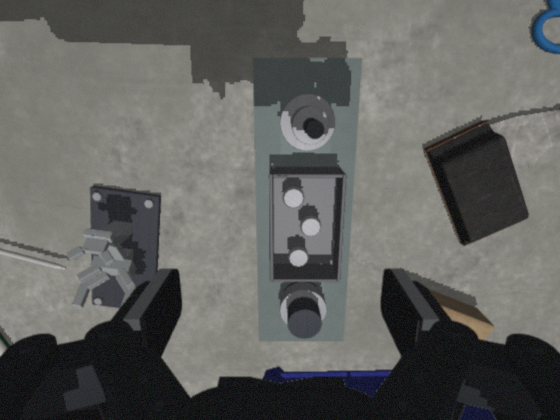

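Run:
```python
from h import *
d=np.load('pics/w1.npz')
def P(pts,z): return np.array([onz(d,u,v,z)[:2] for u,v in pts])
tr=P([(269.5,168),(344,168),(341,281.5),(267.5,280)],94)
rk=P([(254,58),(362,58),(345,341),(259,341)],60)
for n,q in zip(['tray','rack'],[tr,rk]):
    e=np.linalg.norm(np.roll(q,-1,0)-q,axis=1); a=(q[1]-q[0])+(q[2]-q[3]); b=(q[3]-q[0])+(q[2]-q[1])
    print(n,q.mean(0).round(1),e.round(1),np.degrees(np.arctan2(a[1],a[0])).round(1),np.degrees(np.arctan2(b[1],b[0])).round(1)); print(q.round(1).tolist())
print(P([(306,122.5),(303.5,309)],78).round(1))
g=cv2.cvtColor(d['img'],cv2.COLOR_RGB2GRAY).astype(int)
print(g[225,240:375]);
```

```text
tray [632.8  79.4] [ 60.9 104.5  66.8 102.9] 0.9 -88.3
[[600.8, 130.3], [661.7, 132.0], [667.7, 27.7], [600.9, 27.4]]
rack [634.5  76.3] [ 90.3 282.9  93.1 282.8] 1.6 -88.4
[[585.3, 216.4], [675.6, 219.0], [685.1, -63.8], [592.0, -66.3]]
[[630.  166.3]
 [636.5 -12.9]]
[141 138 141 137 137 137 137 131 135 137 139 142 140 138 135 134 123 117
 117 119 117 117 119 118 117 120 118 119 115  96  97 110  86  84 115 129
 127 131 128 127 132 128 129 130 132 131 128 131 130 130 132 132 132 128
 131 132 132 130 126 111  92  95 156 181 184 180 181 183 185 185 184 183
 182 183 183 182 183 181 179 152 112 114 126 128 132 129 129 128 129 130
 128 126  92  64  57  45  33  39  37  41  79 107 107  98 110 116 119 116
 116 115 118 133 141 137 142 141 139 139 139 138 141 143 139 137 137 133
 135 134 133 134 136 137 140 141 139]
```

Emit:
step_arm(
  motion=[
    {"claw": 85, "delta_pos": [-34.7, 23.4, 0], "turn": 0},
    {"claw": 85, "delta_pos": [0, 0, 40], "turn": 0},
    {"claw": 85, "delta_pos": [0, 0, 40], "turn": 0},
    {"claw": 85, "delta_pos": [0, 0, 35], "turn": 0},
    {"claw": 85, "delta_pos": [0, 0, 20], "turn": 0},
    {"claw": 85, "delta_pos": [0, 0, 0], "turn": 0},
  ],
)

```text
clock: 2.65
eef_pos: [627.1, 80.1, 99.1]
tcp_rot: [-3.133, 0.001, 1.603]
contact_force: [-0.4, -0.0, 0.4]
opening: 0.991
grasp_force: 0.0
```

Run:
```python
from h import *
w=snap('wrist','w2'); s=sense(); print(s['clock'],s['eef_pos'],s['tcp_rot'],s['contact_force'])
```

```text
2.7 [629.00206829  80.26783723 101.96892076] [-3.13617196e+00  2.68626919e-04  1.60341515e+00] [0.6503757  0.59082551 0.33478134]
```

View pics/w2.png

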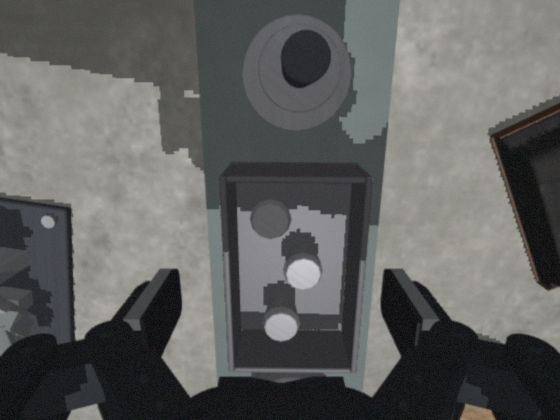

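Emit:
step_arm(
  motion=[
    {"claw": 85, "delta_pos": [-3, 4, 16], "turn": 0},
    {"claw": 85, "delta_pos": [0, 0, 14], "turn": 0},
    {"claw": 85, "delta_pos": [0, 0, 0], "turn": 0},
    {"claw": 60, "delta_pos": [0, 0, 0], "turn": 0},
    {"claw": 55, "delta_pos": [0, 0, 0], "turn": 0},
    {"claw": 55, "delta_pos": [0, 0, 0], "turn": 0},
    {"claw": 55, "delta_pos": [0, 0, 0], "turn": 0},
    {"claw": 55, "delta_pos": [0, 0, 0], "turn": 0},
  ],
  force=25,
)

```text
clock: 3.37
eef_pos: [635.9, 77.1, 75.5]
tcp_rot: [3.14, -0.0, 1.603]
contact_force: [-2.3, 0.7, 6.3]
opening: 0.741
grasp_force: 29.2
```

Emit:
step_arm(
  motion=[
    {"claw": 55, "delta_pos": [0, 0, 0], "turn": 0},
    {"claw": 55, "delta_pos": [0, 0, 0], "turn": 0},
  ],
)

```text
clock: 3.53
eef_pos: [636.0, 77.1, 75.5]
tcp_rot: [3.14, -0.0, 1.603]
contact_force: [-1.2, 1.4, 5.9]
opening: 0.747
grasp_force: 29.2
```

Emit:
step_arm(
  motion=[
    {"claw": 55, "delta_pos": [0, 0, -6], "turn": 0},
    {"claw": 55, "delta_pos": [0, 0, -14], "turn": 0},
    {"claw": 55, "delta_pos": [0, 0, -20], "turn": 0},
    {"claw": 55, "delta_pos": [0, 0, -14], "turn": 0},
    {"claw": 55, "delta_pos": [0, 0, -6], "turn": 0},
    {"claw": 55, "delta_pos": [5, -8, 0], "turn": 0},
    {"claw": 55, "delta_pos": [10, -16, 0], "turn": 0},
    {"claw": 55, "delta_pos": [16, -24, 0], "turn": 0},
  ],
)

```text
clock: 4.2
eef_pos: [586.4, 105.9, 133.9]
tcp_rot: [3.141, 0.0, 1.601]
contact_force: [-0.1, 0.7, -1.4]
opening: 0.743
grasp_force: 28.3
```

Emit:
step_arm(
  motion=[
    {"claw": 55, "delta_pos": [18, -28, 0], "turn": 0},
    {"claw": 55, "delta_pos": [18, -28, 0], "turn": 0},
    {"claw": 55, "delta_pos": [18, -28, 0], "turn": 0},
    {"claw": 55, "delta_pos": [16, -24, 0], "turn": 0},
    {"claw": 55, "delta_pos": [10, -16, 0], "turn": 0},
    {"claw": 55, "delta_pos": [7, -10, 0], "turn": 0},
    {"claw": 55, "delta_pos": [0, 0, 0], "turn": 0},
  ],
)

```text
clock: 4.78
eef_pos: [447.1, 189.6, 133.8]
tcp_rot: [-3.14, 0.0, 1.604]
contact_force: [-0.1, -1.0, -2.0]
opening: 0.747
grasp_force: 28.3
```

Run:
```python
from h import *
w=snap('wrist','w3'); a=snap('scene','s3'); s=sense(); print(s['clock'],s['eef_pos'],s['tcp_rot'],s['contact_force'],s['grasp_force'],s['opening'])
cv2.imwrite('pics/c3.png',np.hstack([cv2.resize(w['img'],(400,300)),cv2.resize(a['img'][60:320,120:470],(400,300))])[:,:,::-1])
```

```text
4.8833 [449.85378514 189.06009542 134.25410338] [3.14116595e+00 9.26224679e-05 1.60380023e+00] [ 0.30359395 -0.58178636 -1.92604278] 28.333497047424316 0.7460645544393719
```

View pics/c3.png

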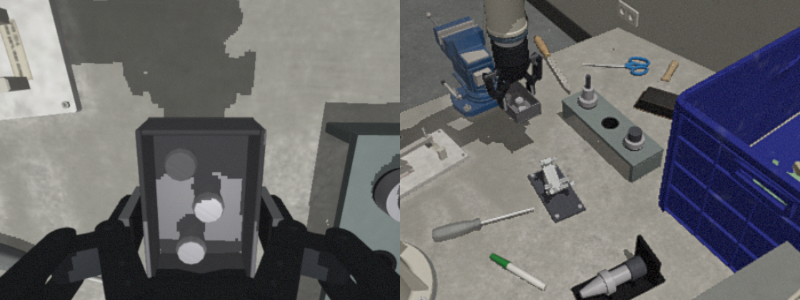

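Emit:
step_arm(
  motion=[
    {"claw": 55, "delta_pos": [0, 0, 10], "turn": 0},
    {"claw": 55, "delta_pos": [0, 0, 20], "turn": 0},
    {"claw": 55, "delta_pos": [0, 0, 28], "turn": 0},
    {"claw": 55, "delta_pos": [0, 0, 28], "turn": 0},
    {"claw": 55, "delta_pos": [0, 0, 18], "turn": 0},
    {"claw": 55, "delta_pos": [0, 0, 8], "turn": 0},
    {"claw": 55, "delta_pos": [0, 0, 4], "turn": 0},
    {"claw": 55, "delta_pos": [0, 0, 0], "turn": 0},
  ],
)

```text
clock: 5.55
eef_pos: [450.0, 188.5, 17.5]
tcp_rot: [-3.141, 0.0, 1.602]
contact_force: [-0.8, -0.8, -2.4]
opening: 0.744
grasp_force: 28.4
```

Emit:
step_arm(
  motion=[
    {"claw": 55, "delta_pos": [0, 0, 2], "turn": 0},
    {"claw": 55, "delta_pos": [0, 0, 1], "turn": 0},
    {"claw": 55, "delta_pos": [0, 0, 0], "turn": 0},
  ],
)

```text
clock: 5.8
eef_pos: [450.4, 189.1, 16.0]
tcp_rot: [3.14, -0.001, 1.603]
contact_force: [-0.4, 0.1, -1.8]
opening: 0.747
grasp_force: 28.5
```

Emit:
step_arm(
  motion=[
    {"claw": 55, "delta_pos": [0, 0, 1], "turn": 0},
    {"claw": 55, "delta_pos": [0, 0, 0], "turn": 0},
    {"claw": 67, "delta_pos": [0, 0, 0], "turn": 0},
    {"claw": 75, "delta_pos": [0, 0, 0], "turn": 0},
    {"claw": 85, "delta_pos": [0, 0, 0], "turn": 0},
    {"claw": 85, "delta_pos": [0, 0, 0], "turn": 0},
    {"claw": 85, "delta_pos": [0, 0, -10], "turn": 0},
    {"claw": 85, "delta_pos": [0, 0, -30], "turn": 0},
  ],
)

```text
clock: 6.47
eef_pos: [447.4, 188.0, 52.3]
tcp_rot: [-3.136, 0.002, 1.603]
contact_force: [-0.4, -1.1, 0.1]
opening: 0.993
grasp_force: 0.0
```

Emit:
step_arm(
  motion=[
    {"claw": 85, "delta_pos": [0, 0, -40], "turn": 0},
    {"claw": 85, "delta_pos": [0, 0, -40], "turn": 0},
    {"claw": 85, "delta_pos": [0, 0, -40], "turn": 0},
    {"claw": 85, "delta_pos": [0, 0, -40], "turn": 0},
    {"claw": 85, "delta_pos": [0, 0, 0], "turn": 0.125},
    {"claw": 85, "delta_pos": [0, 0, 0], "turn": 0.125},
    {"claw": 85, "delta_pos": [0, 0, 0], "turn": 0.125},
    {"claw": 85, "delta_pos": [0, 0, 0], "turn": 0.125},
  ],
)

```text
clock: 7.13
eef_pos: [449.6, 188.9, 215.4]
tcp_rot: [3.141, -0.001, 1.097]
contact_force: [0.3, -0.1, -0.1]
opening: 0.994
grasp_force: 0.0
```

Emit:
step_arm(
  motion=[
    {"claw": 85, "delta_pos": [0, 0, 0], "turn": 0.125},
    {"claw": 85, "delta_pos": [0, 0, 0], "turn": 0.125},
    {"claw": 85, "delta_pos": [0, 0, 0], "turn": 0.125},
    {"claw": 85, "delta_pos": [0, 0, 0], "turn": 0.125},
    {"claw": 85, "delta_pos": [0, 0, 0], "turn": 0.125},
    {"claw": 85, "delta_pos": [0, 0, 0], "turn": 0.125},
    {"claw": 85, "delta_pos": [0, 0, 0], "turn": 0.125},
    {"claw": 85, "delta_pos": [0, 0, 0], "turn": 0.125},
  ],
)

```text
clock: 7.8
eef_pos: [449.5, 188.8, 214.9]
tcp_rot: [-3.142, -0.0, 0.097]
contact_force: [0.2, -0.5, -0.5]
opening: 0.992
grasp_force: 0.0
```

Emit:
step_arm(
  motion=[
    {"claw": 85, "delta_pos": [0, 0, 0], "turn": 0.125},
    {"claw": 85, "delta_pos": [0, 0, 0], "turn": 0.08},
    {"claw": 85, "delta_pos": [0, 0, 0], "turn": 0},
  ],
)

```text
clock: 8.05
eef_pos: [449.6, 188.8, 214.9]
tcp_rot: [-3.141, -0.0, -0.106]
contact_force: [-0.5, -0.5, 0.2]
opening: 0.997
grasp_force: 0.0
```

Emit:
step_arm(
  motion=[
    {"claw": 85, "delta_pos": [0, 20, 0], "turn": 0},
    {"claw": 85, "delta_pos": [0, 38, 0], "turn": 0},
    {"claw": 85, "delta_pos": [0, 40, 0], "turn": 0},
    {"claw": 85, "delta_pos": [0, 40, 0], "turn": 0},
    {"claw": 85, "delta_pos": [0, 40, 0], "turn": 0},
    {"claw": 85, "delta_pos": [0, 40, 0], "turn": 0},
    {"claw": 85, "delta_pos": [0, 40, 0], "turn": 0},
    {"claw": 85, "delta_pos": [0, 40, 0], "turn": 0},
  ],
)

```text
clock: 8.72
eef_pos: [418.6, -109.3, 214.9]
tcp_rot: [3.141, -0.001, -0.099]
contact_force: [0.9, 0.0, 0.3]
opening: 0.994
grasp_force: 0.0
```

Emit:
step_arm(
  motion=[
    {"claw": 85, "delta_pos": [0, 40, 0], "turn": 0},
    {"claw": 85, "delta_pos": [2, 40, 0], "turn": 0},
    {"claw": 85, "delta_pos": [0, 40, 0], "turn": 0},
    {"claw": 85, "delta_pos": [0, 32, 0], "turn": 0},
    {"claw": 85, "delta_pos": [0, 0, 0], "turn": 0},
    {"claw": 85, "delta_pos": [0, 0, 0], "turn": 0},
  ],
)

```text
clock: 9.22
eef_pos: [405.3, -260.2, 214.5]
tcp_rot: [-3.141, 0.0, -0.103]
contact_force: [0.3, 0.2, 0.5]
opening: 0.996
grasp_force: 0.0
```

Run:
```python
from h import *
w=snap('wrist','w4'); a=snap('top','t4'); s=sense(); print(s['clock'],s['eef_pos'],s['tcp_rot'],s['contact_force'])
cv2.imwrite('pics/c4.png',np.hstack([w['img'][:,80:480],cv2.resize(a['img'][120:300,150:350],None,fx=2,fy=2.3334,interpolation=cv2.INTER_CUBIC)])[:,:,::-1])
```

```text
9.3167 [ 405.49103092 -258.29228847  214.32026843] [-3.14098505e+00  4.60212348e-04 -1.01097064e-01] [-0.44847643 -0.09300362 -0.82167224]
```

View pics/c4.png

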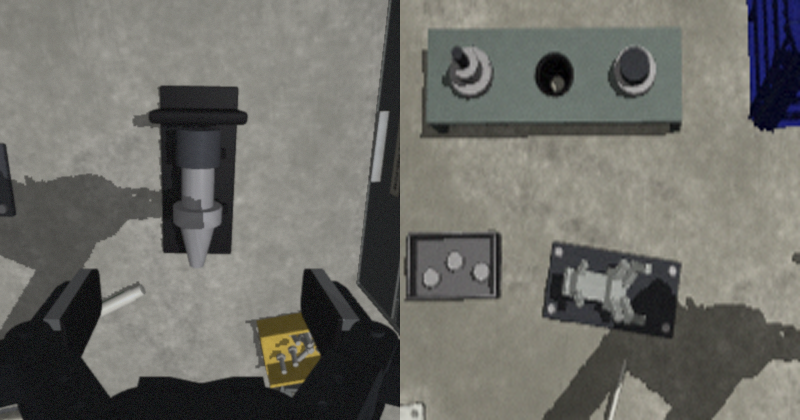

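Run:
```python
from h import *
d=np.load('pics/w4.npz'); t=np.load('pics/t4.npz')
for n,p,z in [('tail',(277,266),40),('nutedge top',(278,167),55),('flange edge',(278,204),55),('neckL',(262,185),40),('neckR',(295,185),40),('flL',(253,210),40),('flR',(302,212),40),('nutL',(256,148),40),('nutR',(300,148),40)]:
    print(n,onz(d,*p,z).round(1))
im=t['img']; g=cv2.cvtColor(im,cv2.COLOR_RGB2GRAY)
m=(g[135:170,212:242]<60).astype(np.uint8); n,l,st,c=cv2.connectedComponentsWithStats(m); 
for s,cc in zip(st[1:],c[1:]):
    if s[4]>30: u,v=cc+[212,135]; print('dark',s,onz(t,u,v,60).round(1), 'bbox c',onz(t,212+s[0]+s[2]/2-.5,135+s[1]+s[3]/2-.5,60).round(1))
for p,z in [((150+72/2,120+75/2.333),78),((150+234/2,120+71/2.333),78)]: print(onz(t,*p,z).round(1))
q=np.array([onz(t,150+(u-400)/2,120+v/2.3334,8)[:2] for u,v in [(554,241),(681,263),(669,337),(543,318)]]); print('rest',q.round(1).tolist(),q.mean(0))
print(proj(t,(430,6.5,77)),proj(d,(405,-259.5,40)))
```

```text
tail [ 325.  -247.8   40. ]
nutedge top [ 426.2 -259.6   55. ]
flange edge [ 393.1 -256.1   55. ]
neckL [ 408.2 -242.8   40. ]
neckR [ 405.1 -273.    40. ]
flL [ 385.2 -231.6   40. ]
flR [ 378.4 -277.1   40. ]
nutL [ 442.3 -241.6   40. ]
nutR [ 438.3 -280.5   40. ]
dark [  6   8  19  18 255] [633.7  75.7  60. ] bbox c [633.1  74.8  60. ]
[625.6 162.4  78. ]
[633.1 -14.7  78. ]
rest [[476.2, 75.2], [457.5, -71.9], [384.8, -59.3], [400.3, 85.3]] [429.69175493   7.30911816]
[255.  243.4] [280.4 186.6]
```

Emit:
step_arm(
  motion=[
    {"claw": 85, "delta_pos": [0, 0, 30], "turn": 0},
    {"claw": 85, "delta_pos": [0, 0, 40], "turn": 0},
    {"claw": 85, "delta_pos": [0, 0, 40], "turn": 0},
    {"claw": 85, "delta_pos": [0, 0, 37], "turn": 0},
    {"claw": 85, "delta_pos": [0, 0, 20], "turn": 0},
    {"claw": 85, "delta_pos": [0, 0, 10], "turn": 0},
    {"claw": 60, "delta_pos": [0, 0, 0], "turn": 0},
    {"claw": 40, "delta_pos": [0, 0, 0], "turn": 0},
  ],
  force=25,
)

```text
clock: 9.98
eef_pos: [406.4, -258.4, 37.8]
tcp_rot: [-3.142, 0.0, -0.101]
contact_force: [-0.3, 0.2, 0.1]
opening: 0.74
grasp_force: 0.0
```

Emit:
step_arm(
  motion=[
    {"claw": 20, "delta_pos": [0, 0, 0], "turn": 0},
    {"claw": 20, "delta_pos": [0, 0, 0], "turn": 0},
    {"claw": 20, "delta_pos": [0, 0, 0], "turn": 0},
    {"claw": 20, "delta_pos": [0, 0, 0], "turn": 0},
    {"claw": 20, "delta_pos": [0, 0, 0], "turn": 0},
  ],
)

```text
clock: 10.4
eef_pos: [406.9, -257.5, 39.0]
tcp_rot: [-3.14, -0.002, -0.105]
contact_force: [5.0, 15.4, 13.4]
opening: 0.326
grasp_force: 23.9
```

Emit:
step_arm(
  motion=[
    {"claw": 20, "delta_pos": [0, 0, 0], "turn": 0},
    {"claw": 20, "delta_pos": [0, 0, -3], "turn": 0},
    {"claw": 20, "delta_pos": [0, 0, -5], "turn": 0},
    {"claw": 20, "delta_pos": [0, 0, -4], "turn": 0},
    {"claw": 20, "delta_pos": [0, 0, 0], "turn": 0},
  ],
)

```text
clock: 10.82
eef_pos: [406.3, -259.5, 50.4]
tcp_rot: [3.141, -0.002, -0.102]
contact_force: [0.2, -0.3, -3.4]
opening: 0.33
grasp_force: 25.0
```

Emit:
step_arm(
  motion=[
    {"claw": 20, "delta_pos": [0, 0, -10], "turn": 0},
    {"claw": 20, "delta_pos": [0, 0, -25], "turn": 0},
    {"claw": 20, "delta_pos": [0, 0, -35], "turn": 0},
    {"claw": 20, "delta_pos": [0, 0, -30], "turn": 0},
    {"claw": 20, "delta_pos": [0, 0, -15], "turn": 0},
    {"claw": 20, "delta_pos": [0, -8, -5], "turn": 0},
    {"claw": 20, "delta_pos": [0, -22, 0], "turn": 0},
    {"claw": 20, "delta_pos": [-4, -30, 0], "turn": 0},
  ],
)

```text
clock: 11.48
eef_pos: [408.4, -199.2, 169.6]
tcp_rot: [3.141, -0.002, -0.104]
contact_force: [0.1, 1.4, -3.9]
opening: 0.325
grasp_force: 25.6
```

Emit:
step_arm(
  motion=[
    {"claw": 20, "delta_pos": [0, -34, 0], "turn": 0},
    {"claw": 20, "delta_pos": [0, -36, 0], "turn": 0},
    {"claw": 20, "delta_pos": [0, -36, 0], "turn": 0},
    {"claw": 20, "delta_pos": [0, -36, 0], "turn": 0},
    {"claw": 20, "delta_pos": [0, -34, 0], "turn": 0},
    {"claw": 20, "delta_pos": [0, -24, 0], "turn": 0},
    {"claw": 20, "delta_pos": [0, -11, 0], "turn": 0},
    {"claw": 20, "delta_pos": [0, 0, 0], "turn": -0.1},
  ],
)

```text
clock: 12.15
eef_pos: [428.6, 13.6, 168.6]
tcp_rot: [-3.141, 0.002, -0.002]
contact_force: [-0.7, -0.4, -3.6]
opening: 0.323
grasp_force: 25.7
```

Emit:
step_arm(
  motion=[
    {"claw": 20, "delta_pos": [0, 0, 0], "turn": -0.12},
    {"claw": 20, "delta_pos": [0, 0, 0], "turn": -0.12},
    {"claw": 20, "delta_pos": [0, 0, 0], "turn": -0.12},
    {"claw": 20, "delta_pos": [0, 0, 0], "turn": -0.12},
    {"claw": 20, "delta_pos": [0, 0, 0], "turn": -0.12},
    {"claw": 20, "delta_pos": [0, 0, 0], "turn": -0.12},
    {"claw": 20, "delta_pos": [0, 0, 0], "turn": -0.12},
    {"claw": 20, "delta_pos": [0, 0, 0], "turn": -0.12},
  ],
)

```text
clock: 12.82
eef_pos: [428.3, 11.4, 168.5]
tcp_rot: [-3.14, 0.001, 0.964]
contact_force: [0.0, -0.6, -3.3]
opening: 0.328
grasp_force: 25.8
```

Emit:
step_arm(
  motion=[
    {"claw": 20, "delta_pos": [0, 0, 0], "turn": -0.12},
    {"claw": 20, "delta_pos": [0, 0, 0], "turn": -0.12},
    {"claw": 20, "delta_pos": [0, 0, 0], "turn": -0.12},
    {"claw": 20, "delta_pos": [0, 0, 0], "turn": -0.12},
    {"claw": 20, "delta_pos": [0, 0, 0], "turn": -0.02},
    {"claw": 20, "delta_pos": [0, 0, 0], "turn": 0},
  ],
)

```text
clock: 13.32
eef_pos: [428.7, 11.3, 168.7]
tcp_rot: [-3.14, 0.0, 1.456]
contact_force: [0.6, -0.5, -2.6]
opening: 0.327
grasp_force: 25.7
```

Run:
```python
from h import *
w=snap('wrist','w5'); a=snap('scene','s5'); s=sense(); print(s['clock'],s['eef_pos'],s['tcp_rot'],s['contact_force'],s['opening'],s['grasp_force'])
w0=np.load('pics/w1.npz')['img'][170:320,60:210]
L=cv2.resize(a['img'][100:280,180:340],None,fx=3,fy=3,interpolation=cv2.INTER_CUBIC)
Rr=np.vstack([cv2.resize(w['img'],(320,240)),cv2.resize(w0,(320,300),interpolation=cv2.INTER_CUBIC)])
cv2.imwrite('pics/c5.png',np.hstack([L,Rr])[:,:,::-1])
```

```text
13.4167 [429.03427414  11.20041591 168.95094543] [-3.14078414e+00  7.91812057e-05  1.45424690e+00] [ 0.40602579 -0.73173764 -5.08772161] 0.32802785282497104 25.724782347679138
```

View pics/c5.png

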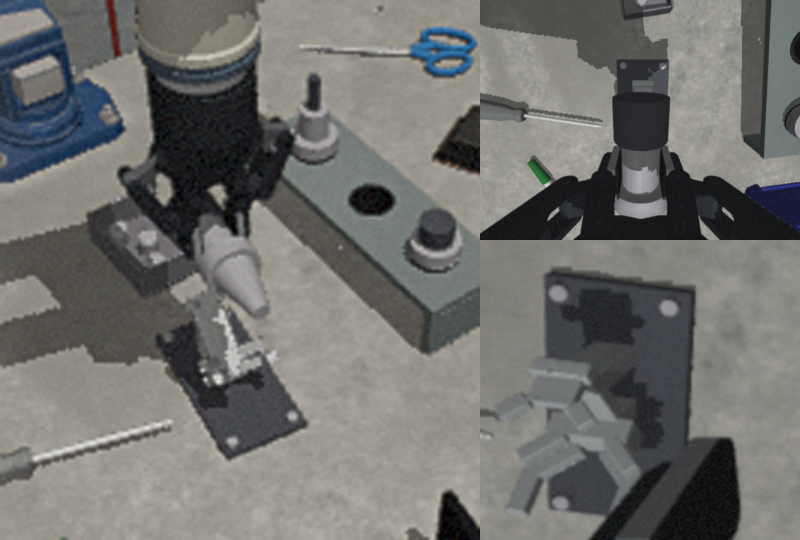

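Run:
```python
from h import *
t=np.load('pics/t0.npz'); s=np.load('pics/s5.npz')
o=np.array([429.7,7]); ex=np.array([.1149,.9934])
def W(x,z,y=0): return [*(o+ex*x+np.array([-ex[1],ex[0]])*y),z]
for n,x,z in [('nutV lo',27.4,73.9),('nutV hi',33.5,79),('flangebot tail',-12,37),('cheek axis',-27,54.5),('V bottom nose side flange',0.3,47.2)]:
    p=proj(t,W(x,z)); print(n,(p-[150,120])*3)
T=np.array([429,11.2,170])
for a in (0,10,20,30,40):
    c,sn=np.cos(np.radians(a)),np.sin(np.radians(a))
    f=lambda z:(proj(s,[*(T[:2]+ex*(z-81.5)*c),T[2]+(z-81.5)*sn])-[180,100])*3
    print(a,f(0),f(54))
```

```text
nutV lo [276.6 365.4]
nutV hi [267.6 364.2]
flangebot tail [332.4 373.8]
cheek axis [352.2 376.2]
V bottom nose side flange [315.6 371.4]
0 [259.8 309.6] [227.4 263.4]
10 [259.5 321.6] [227.7 267.6]
20 [258.  330.6] [227.1 270.9]
30 [254.7 336.9] [226.2 273.3]
40 [250.5 339.9] [225.  274.5]
```

Emit:
step_arm(
  motion=[
    {"claw": 20, "delta_pos": [0, 0, 12], "turn": 0},
    {"claw": 20, "delta_pos": [0, 0, 22], "turn": 0},
    {"claw": 20, "delta_pos": [0, 0, 18], "turn": 0},
    {"claw": 20, "delta_pos": [0, 0, 10], "turn": 0},
    {"claw": 20, "delta_pos": [0, 0, 4], "turn": 0},
    {"claw": 20, "delta_pos": [0, 0, 2], "turn": 0},
    {"claw": 20, "delta_pos": [0, 0, 2], "turn": 0},
    {"claw": 20, "delta_pos": [0, 0, 0], "turn": 0},
  ],
  force=20,
)

```text
clock: 14.08
eef_pos: [429.8, 11.1, 99.5]
tcp_rot: [3.141, -0.0, 1.457]
contact_force: [-0.5, 0.3, -4.2]
opening: 0.324
grasp_force: 25.6
```

Emit:
step_arm(
  motion=[
    {"claw": 20, "delta_pos": [0, 0, 2], "turn": 0},
    {"claw": 20, "delta_pos": [0, 0, 2], "turn": 0},
    {"claw": 20, "delta_pos": [0, 0, 0], "turn": 0},
  ],
)

```text
clock: 14.33
eef_pos: [430.9, 11.0, 95.9]
tcp_rot: [3.139, -0.0, 1.457]
contact_force: [2.7, -1.7, 2.2]
opening: 0.33
grasp_force: 26.1
```

Emit:
step_arm(
  motion=[
    {"claw": 20, "delta_pos": [0, 0, 2], "turn": 0},
    {"claw": 20, "delta_pos": [0, 0, 2], "turn": 0},
    {"claw": 20, "delta_pos": [0, 0, 0], "turn": 0},
  ],
)

```text
clock: 14.58
eef_pos: [431.0, 10.6, 91.9]
tcp_rot: [3.138, 0.0, 1.458]
contact_force: [3.0, -5.2, 3.4]
opening: 0.326
grasp_force: 26.9
```

Emit:
step_arm(
  motion=[
    {"claw": 20, "delta_pos": [0, 0, 2], "turn": 0},
    {"claw": 20, "delta_pos": [0, 0, 2], "turn": 0},
    {"claw": 20, "delta_pos": [0, 0, 0], "turn": 0},
  ],
)

```text
clock: 14.83
eef_pos: [431.1, 10.5, 87.9]
tcp_rot: [3.138, 0.001, 1.458]
contact_force: [2.4, -5.2, 3.0]
opening: 0.328
grasp_force: 27.8
```

Emit:
step_arm(
  motion=[
    {"claw": 20, "delta_pos": [0, 0, 2], "turn": 0},
    {"claw": 20, "delta_pos": [0, 0, 2], "turn": 0},
    {"claw": 20, "delta_pos": [0, 0, 0], "turn": 0},
  ],
)

```text
clock: 15.08
eef_pos: [431.1, 10.5, 83.9]
tcp_rot: [3.138, 0.001, 1.458]
contact_force: [2.2, -7.3, 5.3]
opening: 0.33
grasp_force: 29.8
```

Run:
```python
from h import *
a=snap('scene','s6'); s=sense(); print(s['clock'],s['eef_pos'],s['tcp_rot'],s['contact_force'],s['opening'],s['grasp_force'])
ex=np.array([.1149,.9934]);T=s['eef_pos']+[0,0,1]
# tail end: rightmost-lowest light pixels along predicted line
for an in (0,10,20,30,40):
    c,sn=np.cos(np.radians(an)),np.sin(np.radians(an))
    print(an,proj(a,[*(T[:2]-ex*81.5*c),T[2]-81.5*sn]))
cv2.imwrite('pics/c6.png',cv2.resize(a['img'][130:280,190:340],None,fx=4,fy=4,interpolation=cv2.INTER_CUBIC)[:,:,::-1])
```

```text
15.1333 [431.08580911  10.46363577  83.99484621] [3.13841977e+00 5.23463895e-04 1.45805304e+00] [ 2.3841027  -6.69163222  4.32255241] 0.3209614306685378 29.628849572036415
0 [268.6 227.7]
10 [268.5 231.1]
20 [267.9 233.6]
30 [267.  235.3]
40 [265.6 235.9]
```

View pics/c6.png

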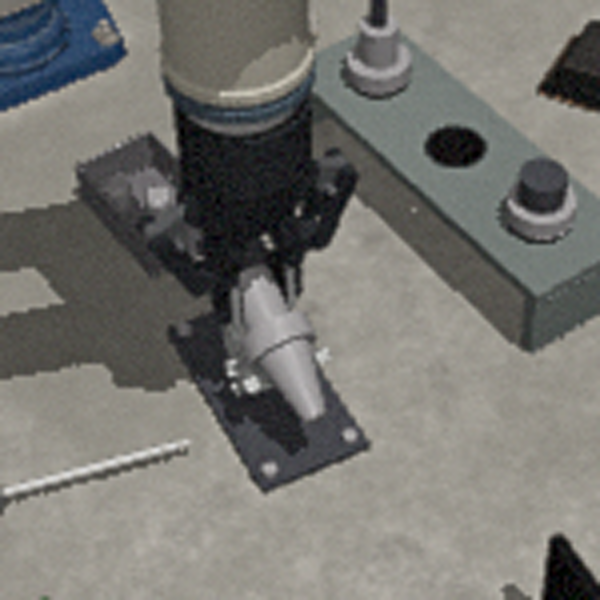

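Emit:
step_arm(
  motion=[
    {"claw": 20, "delta_pos": [0, 0, 2], "turn": 0},
    {"claw": 20, "delta_pos": [0, 0, 2], "turn": 0},
    {"claw": 20, "delta_pos": [0, 0, 0], "turn": 0},
  ],
)

```text
clock: 15.38
eef_pos: [431.2, 9.9, 80.4]
tcp_rot: [3.138, 0.001, 1.459]
contact_force: [0.6, -12.6, 13.4]
opening: 0.327
grasp_force: 36.0
```

Emit:
step_arm(
  motion=[
    {"claw": 20, "delta_pos": [0, 0, 2], "turn": 0},
    {"claw": 20, "delta_pos": [0, 0, 0], "turn": 0},
  ],
)

```text
clock: 15.55
eef_pos: [431.2, 9.6, 78.5]
tcp_rot: [3.138, 0.002, 1.459]
contact_force: [-0.3, -16.5, 17.1]
opening: 0.326
grasp_force: 38.8
```

Emit:
step_arm(
  motion=[
    {"claw": 32, "delta_pos": [0, 0, 0], "turn": 0},
    {"claw": 34, "delta_pos": [0, 0, 0], "turn": 0},
    {"claw": 40, "delta_pos": [0, 0, 0], "turn": 0},
    {"claw": 60, "delta_pos": [0, 0, 0], "turn": 0},
    {"claw": 85, "delta_pos": [0, 0, 0], "turn": 0},
    {"claw": 85, "delta_pos": [0, 0, 0], "turn": 0},
    {"claw": 85, "delta_pos": [0, 0, 0], "turn": 0},
  ],
)

```text
clock: 16.13
eef_pos: [429.5, 11.2, 77.3]
tcp_rot: [-3.142, -0.0, 1.458]
contact_force: [1.0, 0.1, -0.1]
opening: 0.989
grasp_force: 0.0
```

Run:
```python
from h import *
a=snap('scene','s7'); w=snap('wrist','w7'); t=snap('top','t7'); s=sense(); print(s['clock'],s['eef_pos'],s['contact_force'],s['opening'],s['grasp_force'])
o=np.array([429.7,7]); ex=np.array([.1149,.9934])
for an in (20,30,40):
    c,sn=np.cos(np.radians(an)),np.sin(np.radians(an))
    f=lambda z:[*(o+ex*(z-81)*c),77+(z-81)*sn]
    print(an,'scene',(proj(a,f(0))-[190,130])*4,'wrist nose',proj(w,f(132)),proj(w,f(116)),'tail',proj(t,f(0)))
cv2.imwrite('pics/c7.png',np.hstack([cv2.resize(a['img'][155:255,215:305],(450,500),interpolation=cv2.INTER_CUBIC),cv2.resize(w['img'][:,150:430],(333,500))])[:,:,::-1])
```

```text
16.2833 [429.46710557  11.15512263  77.2697813 ] [ 0.07390327  0.62548293 -0.00469687] 0.9920067236350343 0.0
20 scene [313.2 426.8] wrist nose [282.  196.6] [281.8 230.8] tail [289.5 248.5]
30 scene [309.2 433.2] wrist nose [282.  214.1] [281.8 242.9] tail [286.6 248.2]
40 scene [303.6 435.6] wrist nose [282.1 236.6] [281.9 257.5] tail [282.9 247.7]
```

View pics/c7.png

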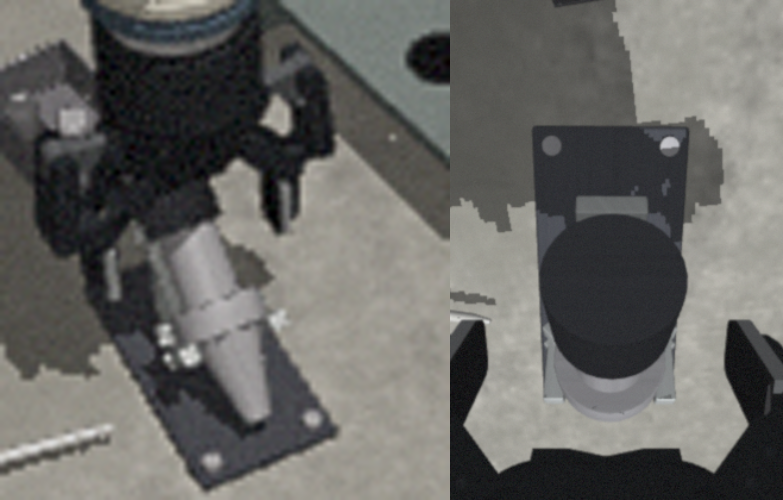

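Emit:
step_arm(
  motion=[
    {"claw": 85, "delta_pos": [0, 0, -10], "turn": 0},
    {"claw": 85, "delta_pos": [12, 1, -9], "turn": 0},
    {"claw": 85, "delta_pos": [10.5, 0.5, 0], "turn": 0},
    {"claw": 85, "delta_pos": [0, 0, 0], "turn": 0},
    {"claw": 60, "delta_pos": [0, 0, 0], "turn": 0},
    {"claw": 45, "delta_pos": [0, 0, 0], "turn": 0},
    {"claw": 30, "delta_pos": [0, 0, 0], "turn": 0},
    {"claw": 30, "delta_pos": [0, 0, 0], "turn": 0},
  ],
  force=20,
)

```text
clock: 16.95
eef_pos: [433.6, 33.0, 96.0]
tcp_rot: [3.141, 0.0, 1.458]
contact_force: [16.0, 1.0, 11.0]
opening: 0.446
grasp_force: 15.0
```

Emit:
step_arm(
  motion=[
    {"claw": 30, "delta_pos": [0, 0, 0], "turn": 0},
    {"claw": 30, "delta_pos": [0, 0, 0], "turn": 0},
    {"claw": 30, "delta_pos": [0, 0, 0], "turn": 0},
  ],
)

```text
clock: 17.2
eef_pos: [433.7, 33.0, 96.2]
tcp_rot: [3.141, 0.0, 1.458]
contact_force: [2.2, -2.1, -2.3]
opening: 0.444
grasp_force: 22.9
```

Emit:
step_arm(
  motion=[
    {"claw": 30, "delta_pos": [0, 0, -4], "turn": 0},
    {"claw": 30, "delta_pos": [0, 0, -8], "turn": 0},
    {"claw": 30, "delta_pos": [0, 0, -16], "turn": 0},
    {"claw": 30, "delta_pos": [0, 0, -24], "turn": 0},
    {"claw": 30, "delta_pos": [0, 0, -24], "turn": 0},
    {"claw": 30, "delta_pos": [0, 0, -16], "turn": 0},
    {"claw": 30, "delta_pos": [0, 0, -8], "turn": 0},
    {"claw": 30, "delta_pos": [0, 0, 0], "turn": 0},
  ],
)

```text
clock: 17.87
eef_pos: [434.3, 33.4, 198.1]
tcp_rot: [3.139, -0.001, 1.458]
contact_force: [0.7, -0.6, -3.7]
opening: 0.445
grasp_force: 22.8
```

Run:
```python
from h import *
a=snap('scene','s8'); s=sense(); print(s['clock'],s['eef_pos'],s['contact_force'],s['wrist_torque'],s['opening'],s['grasp_force'])
b=np.load('pics/s7.npz')['img']
ex=np.array([.113,.9936]);T=s['eef_pos']+[0,0,3]
g=cv2.cvtColor(a['img'],cv2.COLOR_RGB2GRAY).astype(int)
for an in range(35,100,5):
    c,sn=np.cos(np.radians(an)),np.sin(np.radians(an))
    pr=[]
    for z in (-15,-8,4,12,25,38,54): 
        u,v=proj(a,[*(T[:2]+ex*(z-116)*c),T[2]+(z-116)*sn]).round().astype(int); pr.append(int(g[v,u]))
    print(an,pr,(u,v))
```

```text
17.9167 [433.54818946  33.32566156 196.74992748] [-1.03833952 -1.05932444 -3.60056929] [ 0.05743255 -0.03732899  0.06049514] 0.445041536112842 22.85171091556549
35 [128, 149, 157, 156, 152, 151, 168] (np.int64(257), np.int64(190))
40 [99, 155, 150, 153, 156, 154, 167] (np.int64(256), np.int64(190))
45 [96, 157, 136, 142, 148, 147, 167] (np.int64(256), np.int64(190))
50 [96, 154, 114, 122, 138, 138, 159] (np.int64(255), np.int64(190))
55 [169, 150, 76, 99, 125, 138, 159] (np.int64(254), np.int64(190))
60 [153, 86, 73, 66, 115, 128, 159] (np.int64(254), np.int64(190))
65 [123, 67, 75, 77, 101, 90, 156] (np.int64(253), np.int64(189))
70 [126, 146, 87, 167, 88, 95, 149] (np.int64(252), np.int64(188))
75 [113, 115, 187, 150, 126, 137, 138] (np.int64(251), np.int64(188))
80 [115, 109, 191, 99, 98, 129, 115] (np.int64(250), np.int64(186))
85 [105, 195, 123, 202, 113, 124, 95] (np.int64(249), np.int64(185))
90 [119, 117, 163, 108, 109, 117, 95] (np.int64(248), np.int64(184))
95 [112, 107, 78, 76, 97, 128, 105] (np.int64(247), np.int64(182))
```

Emit:
step_arm(
  motion=[
    {"claw": 30, "delta_pos": [0, 0, 0], "turn": -0.06},
    {"claw": 30, "delta_pos": [0, 0, 0], "turn": -0.12},
    {"claw": 30, "delta_pos": [0, 0, 0], "turn": -0.12},
    {"claw": 30, "delta_pos": [0, 0, 0], "turn": -0.12},
    {"claw": 30, "delta_pos": [0, 0, 0], "turn": -0.12},
    {"claw": 30, "delta_pos": [0, 0, 0], "turn": -0.12},
    {"claw": 30, "delta_pos": [0, 0, 0], "turn": -0.12},
    {"claw": 30, "delta_pos": [0, 0, 0], "turn": -0.12},
  ],
)

```text
clock: 18.58
eef_pos: [432.3, 33.2, 194.7]
tcp_rot: [-3.139, -0.002, 2.364]
contact_force: [-0.9, 0.5, -3.8]
opening: 0.447
grasp_force: 22.9
```

Emit:
step_arm(
  motion=[
    {"claw": 30, "delta_pos": [0, 0, 0], "turn": -0.12},
    {"claw": 30, "delta_pos": [0, 0, 0], "turn": -0.12},
    {"claw": 30, "delta_pos": [0, 0, 0], "turn": -0.12},
    {"claw": 30, "delta_pos": [0, 0, 0], "turn": -0.12},
    {"claw": 30, "delta_pos": [0, 0, 0], "turn": -0.12},
    {"claw": 30, "delta_pos": [0, 0, 0], "turn": -0.12},
    {"claw": 30, "delta_pos": [0, 0, 0], "turn": -0.094},
    {"claw": 30, "delta_pos": [0, 0, 0], "turn": 0},
  ],
)

```text
clock: 19.25
eef_pos: [432.3, 33.2, 194.8]
tcp_rot: [-3.142, -0.003, -3.107]
contact_force: [-0.5, -0.1, -3.9]
opening: 0.446
grasp_force: 22.8
```

Emit:
step_arm(
  motion=[
    {"claw": 30, "delta_pos": [-15, 14, 0], "turn": 0},
    {"claw": 30, "delta_pos": [-20, 17, 0], "turn": 0},
    {"claw": 30, "delta_pos": [-10, 9, 0], "turn": 0},
    {"claw": 30, "delta_pos": [0, 0, 0], "turn": 0},
  ],
)

```text
clock: 19.58
eef_pos: [478.9, 76.1, 195.6]
tcp_rot: [3.141, 0.0, -3.113]
contact_force: [-0.1, -0.3, -3.5]
opening: 0.447
grasp_force: 22.8
```

```bash
cat > tilt.py <<'E'
from h import *
import sys
a=snap('scene',sys.argv[1]); s=sense(); print(s['clock'],s['eef_pos'].round(1),s['tcp_rot'].round(3),s['contact_force'].round(1),s['opening'].round(3),s['grasp_force'])
y=s['tcp_rot'][2]; ex=np.array([np.cos(y),np.sin(y)]);T=s['eef_pos']+[0,0,3]
g=cv2.cvtColor(a['img'],cv2.COLOR_RGB2GRAY).astype(int)
for an in range(30,100,6):
    c,sn=np.cos(np.radians(an)),np.sin(np.radians(an)); pr=[]
    for z in (-20,-14,-8,4,10,18,25,32,38,54,72,84):
        u,v=proj(a,[*(T[:2]+ex*(z-116)*c),T[2]+(z-116)*sn]).round().astype(int); pr.append(int(g[v,u]))
    print(an,pr)
E
python3 tilt.py s9
```

```text
Traceback (most recent call last):
  File "tilt.py", line 3, in <module>
    a=snap('scene',sys.argv[1]); s=sense(); print(s['clock'],s['eef_pos'].round(1),s['tcp_rot'].round(3),s['contact_force'].round(1),s['opening'].round(3),s['grasp_force'])
                                                                                                                                     ^^^^^^^^^^^^^^^^^^
AttributeError: 'float' object has no attribute 'round'
```

```bash
sed -i "s/s\['opening'\].round(3)/s['opening']/" tilt.py; python3 tilt.py s9
```

```text
19.6833 [476.5  74.6 195.3] [-3.141e+00 -2.000e-03 -3.112e+00] [-0.7 -0.6 -3.7] 0.4484469889123555 22.77592957019806
30 [123, 103, 111, 111, 103, 99, 93, 85, 146, 141, 142, 49]
36 [121, 121, 125, 114, 123, 126, 136, 137, 140, 141, 141, 4]
42 [123, 124, 108, 90, 106, 101, 126, 127, 137, 126, 123, 18]
48 [127, 127, 112, 78, 59, 65, 98, 128, 138, 92, 116, 22]
54 [88, 87, 87, 86, 93, 84, 74, 74, 136, 67, 81, 9]
60 [88, 86, 84, 88, 85, 87, 82, 75, 71, 91, 75, 5]
66 [153, 154, 158, 156, 150, 160, 106, 110, 108, 79, 78, 22]
72 [155, 156, 149, 145, 149, 153, 152, 154, 152, 149, 147, 81]
78 [84, 153, 158, 149, 148, 147, 150, 149, 152, 142, 147, 89]
84 [82, 86, 91, 156, 146, 150, 152, 149, 146, 143, 144, 74]
90 [81, 85, 84, 88, 155, 156, 145, 145, 151, 142, 141, 143]
96 [85, 82, 87, 75, 149, 149, 157, 151, 155, 142, 141, 143]
```

Emit:
step_arm(
  motion=[
    {"claw": 30, "delta_pos": [0, 0, 8], "turn": 0},
    {"claw": 30, "delta_pos": [0, 0, 18], "turn": 0},
    {"claw": 30, "delta_pos": [0, 0, 22], "turn": 0},
    {"claw": 30, "delta_pos": [0, 0, 16], "turn": 0},
    {"claw": 30, "delta_pos": [0, 0, 9], "turn": 0},
    {"claw": 30, "delta_pos": [0, 0, 0], "turn": 0},
    {"claw": 30, "delta_pos": [-4, 0, 0], "turn": 0},
    {"claw": 30, "delta_pos": [-4, 0, 0], "turn": 0},
  ],
)

```text
clock: 20.35
eef_pos: [486.0, 74.7, 124.0]
tcp_rot: [3.142, 0.001, -3.112]
contact_force: [0.4, 0.6, -3.4]
opening: 0.449
grasp_force: 22.7
```

Emit:
step_arm(
  motion=[
    {"claw": 30, "delta_pos": [-3, 0, 0], "turn": 0},
    {"claw": 30, "delta_pos": [-3, 0, 0], "turn": 0},
    {"claw": 30, "delta_pos": [0, 0, 0], "turn": 0},
  ],
)

```text
clock: 20.6
eef_pos: [492.6, 75.1, 124.0]
tcp_rot: [3.141, 0.002, -3.111]
contact_force: [-0.0, 0.8, -3.6]
opening: 0.443
grasp_force: 22.7
```

Emit:
step_arm(
  motion=[
    {"claw": 30, "delta_pos": [-3, 0, 0], "turn": 0},
    {"claw": 30, "delta_pos": [-3, 0, 0], "turn": 0},
    {"claw": 30, "delta_pos": [0, 0, 0], "turn": 0},
  ],
)

```text
clock: 20.85
eef_pos: [497.7, 75.2, 123.4]
tcp_rot: [-3.142, 0.0, -3.111]
contact_force: [-0.6, -0.5, -3.8]
opening: 0.444
grasp_force: 22.8
```

Emit:
step_arm(
  motion=[
    {"claw": 30, "delta_pos": [8, 0, 0], "turn": 0},
    {"claw": 30, "delta_pos": [6, 0, 0], "turn": 0},
    {"claw": 30, "delta_pos": [0, 0, 8], "turn": 0},
    {"claw": 30, "delta_pos": [0, 0, 6], "turn": 0},
    {"claw": 30, "delta_pos": [-5, 0, 0], "turn": 0},
    {"claw": 30, "delta_pos": [-5, 0, 0], "turn": 0},
    {"claw": 30, "delta_pos": [-4, 0, 0], "turn": 0},
    {"claw": 30, "delta_pos": [0, 0, 0], "turn": 0},
  ],
)

```text
clock: 21.52
eef_pos: [499.0, 75.3, 109.5]
tcp_rot: [3.141, 0.002, -3.111]
contact_force: [-0.7, 1.0, -3.2]
opening: 0.448
grasp_force: 22.7
```

Emit:
step_arm(
  motion=[
    {"claw": 30, "delta_pos": [-3, 0, 0], "turn": 0},
    {"claw": 30, "delta_pos": [-3, 0, 0], "turn": 0},
    {"claw": 30, "delta_pos": [0, 0, 0], "turn": 0},
  ],
)

```text
clock: 21.77
eef_pos: [503.8, 75.4, 109.4]
tcp_rot: [3.142, 0.0, -3.111]
contact_force: [0.5, -1.1, -3.8]
opening: 0.449
grasp_force: 22.7
```

Emit:
step_arm(
  motion=[
    {"claw": 30, "delta_pos": [-3, 0, 0], "turn": 0},
    {"claw": 30, "delta_pos": [-3, 0, 0], "turn": 0},
    {"claw": 30, "delta_pos": [0, 0, 0], "turn": 0},
  ],
)

```text
clock: 22.02
eef_pos: [509.8, 75.6, 109.3]
tcp_rot: [3.142, 0.0, -3.111]
contact_force: [-0.4, -0.3, -4.8]
opening: 0.449
grasp_force: 22.5
```

```bash
cat > mask.py <<'E'
from h import *
import sys
# holder mask: steel-bright low-sat pixels near the gripper, scene + top; axis line by PCA
s=sense(); T=s['eef_pos']
print(s['clock'],T.round(1),s['contact_force'].round(1))
y=s['tcp_rot'][2]; ex=np.array([np.cos(y),np.sin(y)])
for n in ('scene','top'):
    a=snap(n,sys.argv[1]+n); im=a['img']; g=cv2.cvtColor(im,cv2.COLOR_RGB2GRAY)
    # profile of gray, rows through predicted tail zone, as ascii
    c=proj(a,[*(T[:2]-ex*60),T[2]-35]).astype(int); r=22
    sub=g[c[1]-r:c[1]+r,c[0]-30:c[0]+30]
    print(n,'origin col,row',c[0]-30,c[1]-r)
    ch=" .:-=+*#%@"
    for row in sub: print(''.join(ch[min(9,int(v)//22)] for v in row))
E
python3 mask.py m1
python3 - <<'E'
import sys; sys.path.insert(0,'.')
from h import *
for n in ('scene','top'):
    a=np.load(f'pics/m1{n}.npz'); print(n,'rack front top edge',proj(a,(587,75,60)),'bottom',proj(a,(587,75,0)),'tail pred',proj(a,(510+89,76,38)),proj(a,(510,76,112)))
E
```

```text
22.0167 [509.8  75.6 109.3] [-0.4 -0.3 -4.8]
scene origin col,row 254 149
..    .. .. . . ...:===---=++*****+++=+++++++++++********#**
  .  . .  ..    ....-====-======++=+===++++++++++++****#####
.  .     ....  ..   :===========+++==-++++++++++++++*####***
=.   .. .....  .   .:-==+======+=+=::=+++++++++++++++*###***
+.. ...    ... .  ...:-===-.::---::-++*+++++++++++++++******
=.  ...... :.  .. ....:-==--::::--++*++++++++++++++++++*****
+:   .. . ...   . . :...-==+=..-+++++++++++++++++++++++++***
*=...   .  ...  ......:::++==:.-++++++++++++++++++++++++++**
**-:. .  ....   . .::..::-=--..=+++++++++++++++++++++++++++*
**==:. .. ..:....  :....::-:. .+*+++++++++++++++++++++++++++
**=-.      ... .....   .. ..  :+++++++++++++++++++++++++++++
**+-.     . ....::-.   . ... .=++++++++++++++*++++++++++++++
**+-.   ..   :..-==.   ... . :+++++++++++++++++=---==+++++++
**+-. ...:.. ...--:. ..  .. .=+++++++++++++++-:......:=+++++
***-...:..... ..... ..      .=+++++++++++++-:.        .-++++
***-......... ....  . ..    :++++++++++++++:  ...  .    -+++
**+:.......:.  ... .    .. .-+++++++++++++-. .. . 
[... 3864 characters left out ...]
---++-..=+===+++
****************=----------+***************----=+=..--:::-=+
****************-----------+***************----=+=:.....:.:+
****************-----------+***************----=+=:. .... :+
***************+-----------+***************-----+=-.   ....+
***************+-----------+***************-----==-:----=::+
************+++=-----------=***************-----==--===-+::+
*****++*+++++++------------=***************-----==--====+:-*
+++++++++++++==------------=***************---------====+:-*
scene rack front top edge [289.8 172.8] bottom [289.6 188.3] tail pred [293.  176.7] [265.4 169.6]
top rack front top edge [226.2 171.9] bottom [228.9 176.6] tail pred [227.  168.4] [221.9 203.8]
```

Run:
```python
from h import *
T=np.array([509.8,75.6,112.3]); ex=np.array([-1,-.03])
for n in('s9','m1scene'):
  a=np.load(f'pics/{n}.npz'); 
  if n=='s9': T=np.array([476.5,74.6,198.3])
  else: T=np.array([509.8,75.6,112.3])
  for an in range(20,140,10):
    c,sn=np.cos(np.radians(an)),np.sin(np.radians(an))
    f=lambda z,zg=116:proj(a,[*(T[:2]+ex*(z-zg)*c),T[2]+(z-zg)*sn])
    print(n,an,'tail',f(0),'fl',f(54))
  im=a['img']; g=cv2.cvtColor(im,cv2.COLOR_RGB2GRAY)
a=np.load('pics/s9.npz'); g=cv2.cvtColor(a['img'],cv2.COLOR_RGB2GRAY); print('s9 origin 240,120')
for row in g[120:190,240:320]: print(''.join(" .:-=+*#%@"[min(9,int(v)//22)] for v in row))
```

```text
s9 20 tail [289.1 144.3] fl [272.9 146.3]
s9 30 tail [286.4 151.1] fl [271.5 150. ]
s9 40 tail [282.8 157.7] fl [269.5 153.7]
s9 50 tail [278.4 164. ] fl [267.1 157.2]
s9 60 tail [273.4 169.8] fl [264.3 160.5]
s9 70 tail [267.7 175.1] fl [261.1 163.4]
s9 80 tail [261.6 179.6] fl [257.7 165.9]
s9 90 tail [255.3 183.4] fl [254.2 167.9]
s9 100 tail [248.7 186.2] fl [250.6 169.4]
s9 110 tail [242.1 188. ] fl [247.  170.3]
s9 120 tail [235.7 188.7] fl [243.5 170.5]
s9 130 tail [229.6 188.2] fl [240.2 170.1]
m1scene 20 tail [298.5 164.1] fl [283.6 166.6]
m1scene 30 tail [295.9 170.3] fl [282.3 170. ]
m1scene 40 tail [292.5 176.4] fl [280.4 173.4]
m1scene 50 tail [288.3 182.2] fl [278.2 176.6]
m1scene 60 tail [283.6 187.6] fl [275.5 179.6]
m1scene 70 tail [278.3 192.6] fl [272.6 182.4]
m1scene 80 tail [272.7 196.9] fl [269.5 184.7]
m1scene 90 tail [266.8 200.5] fl [266.2 186.7]
m1scene 100 tail [260.7 203.2] fl [262.9 188.1]
m1scene 110 tail [254.7 205.1] fl [259.6 189.1]
m1scene 120 tail [248.9 205.9] fl [256.4 189.4]
m1scene 130 tail [243.4 205.7] fl [253.5 189.2]
s9 origin 240,120
-.....
[... 4963 characters left out ...]
#*######***#*=-----------=---::=+++++++++++++++-:*#+
::::::-*****##==---=*###*###=-=*####*******=--------=*=---::=+++++++++++++=::=##
::::::-****=-=------=-======---==####*******=--------=-----::=+++++++++++++-:-+#
::::::-***=----------------------=##*********=-----------=--::-+++++++++++-::--=
::::::-###=--------------===----=*#***********=----------==--::-+++++++++++-::--
:::::::===----=------=-===----==*#****#********=------------=-::-++++++++++-:.--
::::::::---=----------===---==**#####***********=--------------:::=+++++++++-..-
:::::::---=-----=---=--=---=**#**#####***********=----------=---:::=+++++++++-:.
:::::::--=-----=---------=******#######***+*****#*=--------------:::=++++++++++-
```

Emit:
step_arm(
  motion=[
    {"claw": 30, "delta_pos": [-3, 0, 0], "turn": 0},
    {"claw": 30, "delta_pos": [-3, 0, 0], "turn": 0},
    {"claw": 30, "delta_pos": [0, 0, 0], "turn": 0},
  ],
)

```text
clock: 22.37
eef_pos: [516.0, 75.8, 109.4]
tcp_rot: [3.142, 0.001, -3.111]
contact_force: [-0.4, -0.9, -4.9]
opening: 0.443
grasp_force: 22.2
```

Emit:
step_arm(
  motion=[
    {"claw": 30, "delta_pos": [-3, 0, 0], "turn": 0},
    {"claw": 30, "delta_pos": [-3, 0, 0], "turn": 0},
    {"claw": 30, "delta_pos": [0, 0, 0], "turn": 0},
  ],
)

```text
clock: 22.62
eef_pos: [522.1, 76.0, 109.4]
tcp_rot: [3.142, 0.001, -3.111]
contact_force: [-0.7, -0.8, -4.3]
opening: 0.448
grasp_force: 21.9
```

```bash
cat > asc.py <<'E'
from h import *
import sys
f,n,z0,lo=sys.argv[1],sys.argv[2],float(sys.argv[3]),0
s=sense(); a=snap(n,f); T=s['eef_pos']+[0,0,3]; y=s['tcp_rot'][2]; ex=np.array([np.cos(y),np.sin(y)])
print(s['clock'],T.round(1),s['contact_force'].round(1))
for an in (40,50,60,70,80,90,100):
    c,sn=np.cos(np.radians(an)),np.sin(np.radians(an)); q=lambda z:proj(a,[*(T[:2]+ex*(z-z0)*c),T[2]+(z-z0)*sn])
    print(an,'tail',q(0),'fl',q(54))
g=cv2.cvtColor(a['img'],cv2.COLOR_RGB2GRAY); c=proj(a,T-[0,0,60]).astype(int)
print('origin',c[0]-20,c[1]-25)
for r in g[c[1]-25:c[1]+22,c[0]-20:c[0]+40]: print(''.join(" .:-=+*#%@"[min(9,int(v)//22)] for v in r))
E
python3 asc.py a1 scene 116
```

```text
22.6167 [522.1  76.  112.4] [-0.7 -0.8 -4.3]
40 tail [296.  174.5] fl [284.1 171.5]
50 tail [291.8 180.3] fl [281.8 174.7]
60 tail [287.1 185.8] fl [279.2 177.7]
70 tail [281.9 190.7] fl [276.3 180.4]
80 tail [276.2 194.9] fl [273.2 182.8]
90 tail [270.4 198.5] fl [269.9 184.7]
100 tail [264.4 201.2] fl [266.6 186.2]
origin 249 159
*********=---.   ........:=*:  .. ....:+++++++++++++++++++++
**********=--...::.::  ..::-.    ..   :+++++++++++++++++++++
***********=-...:....  .... .  .     .=+++++++++++++=---==++
**********#*-.:.......  .. .  .. .   :++++++++++++-:......:=
***********+:.:...::.. .:....  . .. .=++++++++++-:.   .    .
*********##-........... .:.     ... :+++++++++++:  .    ..  
**********+:....:..::..... .  . . .:-++++++++++-. .   . .   
**********=..............  ..  ..:-++++++++++++:. .. . .. . 
**********-......:....:-:..   .:=*+*+++++++++++:. .....   . 
=*******##-..:........-=-. .  :******++++++++++-:. .  ....  
---***####=::-:....:..:--. .  :*++****++++++++++=.  .       
---=*=**##+-::::...:.::--...  :**++**#+++++++++++-:..   . ..
----=-==**+-::::-:--:.---   ..-***
[... 1400 characters left out ...]
####***********=-------------
****=-=-----------=--=#############************=------------
*##***%*+==----------=#***##*####************###=----------=
%%%*###%#**=-------==*******####*************####=------=---
%%%%###***#*=-----=###*******************#**######=---=-----
%%%**+*****##=-==*#####*********#***********##*#*#*=--------
%%#=+*****####+*###*##*******##*##**********#*******=-------
*++=+****########*****##*#**#######*****#*****#****##=------
=+%++**=*#####*###****####*****#####***********#******==--=-
+%%%%%*=+####*********###******######*********###*******=---
%%%%%@#*-+###*****#*###***#######*****##*******####****#*=--
%%%%%%*=--###*************########*************###********=-
```

Emit:
step_arm(
  motion=[
    {"claw": 30, "delta_pos": [-3, 0, -2], "turn": 0},
    {"claw": 30, "delta_pos": [-3, 0, -2], "turn": 0},
    {"claw": 30, "delta_pos": [-3, 0, -2], "turn": 0},
    {"claw": 30, "delta_pos": [0, 0, 0], "turn": 0},
  ],
)

```text
clock: 23.0
eef_pos: [531.4, 76.3, 115.9]
tcp_rot: [3.141, 0.002, -3.111]
contact_force: [-0.7, -0.2, -2.4]
opening: 0.447
grasp_force: 21.4
```

Emit:
step_arm(
  motion=[
    {"claw": 30, "delta_pos": [-3, 0, -2], "turn": 0},
    {"claw": 30, "delta_pos": [-3, 0, -2], "turn": 0},
    {"claw": 30, "delta_pos": [-3, 0, -2], "turn": 0},
    {"claw": 30, "delta_pos": [0, 0, 0], "turn": 0},
  ],
)

```text
clock: 23.33
eef_pos: [540.3, 76.5, 121.9]
tcp_rot: [3.141, 0.001, -3.111]
contact_force: [-0.7, 0.0, -4.0]
opening: 0.445
grasp_force: 21.0
```

Emit:
step_arm(
  motion=[
    {"claw": 30, "delta_pos": [-3, 0, -2], "turn": 0},
    {"claw": 30, "delta_pos": [-3, 0, -2], "turn": 0},
    {"claw": 30, "delta_pos": [-3, 0, -2], "turn": 0},
    {"claw": 30, "delta_pos": [0, 0, 0], "turn": 0},
  ],
)

```text
clock: 23.67
eef_pos: [549.3, 76.8, 127.8]
tcp_rot: [3.142, 0.001, -3.111]
contact_force: [-0.3, 0.3, -2.6]
opening: 0.446
grasp_force: 20.7
```

```bash
python3 asc.py a2 scene 116
```

```text
23.6667 [549.3  76.8 130.8] [-0.3  0.3 -2.6]
40 tail [303.8 165.7] fl [292.2 162.3]
50 tail [299.6 171.6] fl [289.9 165.6]
60 tail [294.9 177. ] fl [287.3 168.6]
70 tail [289.6 181.9] fl [284.4 171.3]
80 tail [284.  186.2] fl [281.3 173.7]
90 tail [278.2 189.7] fl [278.  175.6]
100 tail [272.3 192.4] fl [274.8 177. ]
origin 258 150
****-::=+++-........: . :+=-. .. .... -++++++++*****######**
****-:::-++-.:.:..::.. ..:.     .  . .=+++++++++*####*#**#*#
****-::::-+-..::...... ...           :+++++++++++*###*****##
****-:::::-:....:...:.  ..... . ... .=+++++++++++++*******##
***#-::::::......:..... ....    ..  :+++++++++++++++**##****
****-::::.........:::. ..  .   .  .:-++++++++++++++++*******
****-:::::..:.......:.:.   ...  .:-+*+++++++++++++++++**#***
*===::::::..:......:..--. .   .:-++++++++++++++++++++++**#**
-----::::-----:.......-=:.  ..:+++++++++++++++++++++++++****
=---::::::------::::..-=.  .  -+++++++++++++++++++++++++++**
*=--::::::----------..-=: .  .-++++++++++++++++++++++++++++*
**=--:::::---------:..-=:... .=++++++++++++----==+++++++++++
##*=--::---.:::-:::...-=:.   .-+++
[... 1400 characters left out ...]
--------=---::-+++++++++++-:-
-----===-=-=--------=---------------------=-::-++++++++++-::
----===-----=---===---=--------------=--------::=+++++++++-.
---===--------=-==------------==---------------::=+++++++++-
=--------------=--===-----=*****=-----------=--:::=+++++++++
*=----------======-==-----*******=------------=--::=++++++++
**=--==-=-----=----=--=--=*****##*=---------=-=-=-::=+++++++
*******##=--=--=======*=***********=------==----=--::=++++++
*******##=-=--=######*#*************=------==-----=-::=+++++
**#*****##==-==#######**##***********=-------------=-::=++++
*********###+#############************=---------=-----::-+++
***********#*#*#*##*####****##******###=---------=====-::-++
```

Emit:
step_arm(
  motion=[
    {"claw": 30, "delta_pos": [-3, 0, -2], "turn": 0},
    {"claw": 30, "delta_pos": [-3, 0, -2], "turn": 0},
    {"claw": 30, "delta_pos": [-3, 0, -2], "turn": 0},
    {"claw": 30, "delta_pos": [-3, 0, -2], "turn": 0},
    {"claw": 30, "delta_pos": [0, 0, 0], "turn": 0},
  ],
)

```text
clock: 24.13
eef_pos: [561.2, 77.2, 135.9]
tcp_rot: [3.142, 0.001, -3.111]
contact_force: [-1.3, -0.2, -3.3]
opening: 0.45
grasp_force: 20.6
```

Emit:
step_arm(
  motion=[
    {"claw": 30, "delta_pos": [8, 0, 0], "turn": 0},
    {"claw": 30, "delta_pos": [16, 0, 0], "turn": 0},
    {"claw": 30, "delta_pos": [16, 0, 0], "turn": 0},
    {"claw": 30, "delta_pos": [10, 0, -8], "turn": 0},
    {"claw": 30, "delta_pos": [0, 0, -20], "turn": 0},
    {"claw": 30, "delta_pos": [0, 0, -24], "turn": 0},
    {"claw": 30, "delta_pos": [0, 0, -12], "turn": 0},
    {"claw": 30, "delta_pos": [0, 0, 0], "turn": 0},
  ],
)

```text
clock: 24.8
eef_pos: [511.7, 75.9, 202.1]
tcp_rot: [3.141, 0.005, -3.111]
contact_force: [0.1, -0.2, -3.1]
opening: 0.449
grasp_force: 21.0
```

```bash
python3 asc.py a3 scene 116
python3 - <<'E'
import sys; sys.path.insert(0,'.')
from h import *
b=snap('top','a3t'); T=sense()['eef_pos']+[0,0,3]; g=cv2.cvtColor(b['img'],cv2.COLOR_RGB2GRAY)
for an in(50,60,70,80): print(an,proj(b,[T[0]+116*np.cos(np.radians(an)),T[1],T[2]-116*np.sin(np.radians(an))]),proj(b,[T[0]+62*np.cos(np.radians(an)),T[1],T[2]-62*np.sin(np.radians(an))]))
u,v=proj(b,T).astype(int); print('o',u-30,v-45)
for r in g[v-45:v+5,u-30:u+30]: print(''.join(" .:-=+*#%@"[min(9,int(x)//22)] for x in r))
E
```

```text
24.8 [511.7  75.9 205.1] [ 0.1 -0.2 -3.1]
40 tail [293.5 150.4] fl [280.8 146.1]
50 tail [289.1 156.7] fl [278.4 149.7]
60 tail [284.1 162.5] fl [275.6 152.9]
70 tail [278.5 167.7] fl [272.4 155.8]
80 tail [272.5 172.2] fl [269.1 158.3]
90 tail [266.3 175.8] fl [265.6 160.2]
100 tail [259.9 178.5] fl [262.1 161.6]
origin 245 134
**********+:.......... ... . . . .  . .:.-##****************
*********+-...:.:..... ... .... .. . ....-###***************
*********-.......::.:.. ...      .  .=-::+##**************#*
********=:............. .      . . .=##**##*+*#*#***********
********-..:......:..:. .     ...-:-+######+=+*###**********
********:........:.:.:-:. ..  .--+=--==++++==++*###*********
********-:-:--..:....:--:     :+++=---==+=+==+++************
********-------...::.:-=. ... .+++---====++=+**++***********
********+-:-----:---.:--:...  .++=---===+===+##++++*********
*********-:---------.:--:.. . :+#=---===++==+##*++++****#*#*
*********=.::--:::...:--:. .  .=#==--=======+##*+++++*#*****
*********+.  .....:...-=:..    -###=--======*##*++++++***#**
**********-...........-=:.  . .:*###+
[... 4581 characters left out ...]
#############*-------:======-
=+============-:-::::::-:-=*################*--------=====+-
=============----::::::::-+*######*#########*=----------===:
============-:::::::::::::=*################*=-------:..:::.
========-----:::::::::::::=*#################=---------:    
=-----------::::::::::::::=*#################=--------=:   .
-----------:::::::::::::::-*#################+---------:   .
---:::::::::::::::::::::::=*#################*--------=:    
::::::-::::----:::::::::::=*#################+--------:.    
:-------------::::::::::::-*#################+--------     :
----:------::::::::::::.::-*#*###############*--------   :=+
-:.:.:--::::::::::::::::::-*#################*:-------:+++**
```

Emit:
step_arm(
  motion=[
    {"claw": 30, "delta_pos": [-10, 0, 0], "turn": 0},
    {"claw": 30, "delta_pos": [-20, -1, 0], "turn": 0},
    {"claw": 30, "delta_pos": [-25, -2, 0], "turn": 0},
    {"claw": 30, "delta_pos": [-25, -1, 0], "turn": 0},
    {"claw": 30, "delta_pos": [-15, 0, 0], "turn": 0},
    {"claw": 30, "delta_pos": [-6.5, 0, 0], "turn": 0},
    {"claw": 30, "delta_pos": [0, 0, 0], "turn": 0},
    {"claw": 30, "delta_pos": [0, 0, 0], "turn": 0},
  ],
)

```text
clock: 25.57
eef_pos: [610.9, 74.5, 197.9]
tcp_rot: [-3.141, -0.003, -3.111]
contact_force: [-0.1, -0.0, -3.6]
opening: 0.446
grasp_force: 21.0
```

Run:
```python
import sys; sys.path.insert(0,'.')
from h import *
s=sense(); print(s['clock'],s['eef_pos'],s['contact_force'],s['tcp_rot'])
w=snap('wrist','b1'); a=snap('scene','b1s'); T=s['eef_pos']+[0,0,3]
th=np.radians(79.5)
for n,b in(('w',w),('s',a)):
  q=lambda z,z0=103:proj(b,[T[0]-(z-z0)*np.cos(th),T[1],T[2]+(z-z0)*np.sin(th)])
  print(n,'tail',q(0),'fl',q(54),'nose',q(132),'grip',q(103),'socket',proj(b,(632.5,75.3,60)))
g=cv2.cvtColor(a['img'],cv2.COLOR_RGB2GRAY); c=proj(a,T-[0,0,70]).astype(int); print('o',c[0]-35,c[1]-30)
for r in g[c[1]-30:c[1]+30,c[0]-35:c[0]+40]: print(''.join(" .:-=+*#%@"[min(9,int(v)//22)] for v in r))
```

```text
25.5667 [610.85597179  74.52264674 197.86817102] [-0.07642849 -0.00837116 -3.5952899 ] [-3.14135346e+00 -2.77087234e-03 -3.11147841e+00]
w tail [279.7 236. ] fl [279.8 255. ] nose [280.2 312.6] grip [280.  284.1] socket [280.7 221.4]
s tail [302.9 156. ] fl [300.6 141.9] nose [296.9 119.4] grip [298.3 128.1] socket [303.1 166.3]
o 262 119
**************************#-:.   ...+*=. ..-=. ...     .--::-==---------:-=
**************************#-:...:...:-: .....  .     . -##==-=---*#*###*--=
*************************##-:...:...........    . ... .=##*+-=-****#***+-==
*******#*###****#****##**##-.......:..... ...  .  ..  :*#**-:-=+**+*+++=--=
******#*******#**#*#****##=....:.:.:.... ..  .    . ..-****=::-====+==---=*
**************##*****+==#*:....:.:.:::.:..   ..  ...-=******=:::--------=**
*******#***********#*:.:=-.............-.   ..  .:==**********=-------*****
##****************##=...:-:...::..:....-=:. .  .=****************#*********
###***************##=....-------:......--:...  -***************###*********
###***************##+....+-------:.:...--:.    -*#*************************
[... 3100 characters left out ...]
++====+***#*****
---===---==---=-=-==---:::-++++*++++=..  .   .:=+++++++++++=-------+*#****#
-===--=-==----------==--::=+*++++++++=-::::::-=+++++++++++=-:-----:-=*#****
----=-==--------==-------::=++++++++++++++*++*++++++++++++-----------+*****
===---===------==-=---=---::-++++++++++++++++++++++++++++=------------*#**#
*##===-==----=====-------=-::-+++++++++++++++++++++++++++=------------+**##
*##**#=--==-=-==----=-=-----::-++++++++++++++++++++++++++=:----------:+++##
**#*##*=--==-==-==-=---=------:-=+++++++++++++++++++++++=:.:---------:*+++*
***#####=--=--=-==-==-=--=----:::++++++++++++++++++++++==:...:----::.-#++++
*#**####*=====-=-=---==--=-=----::=++++++++++++++++++++==.....::::.:.=#*+++
```

Emit:
step_arm(
  motion=[
    {"claw": 30, "delta_pos": [-2, 0, 8], "turn": 0},
    {"claw": 30, "delta_pos": [0, 0, 12], "turn": 0},
    {"claw": 30, "delta_pos": [0, 0, 6], "turn": 0},
    {"claw": 30, "delta_pos": [0, 0, 2], "turn": 0},
    {"claw": 30, "delta_pos": [0, 0, 2], "turn": 0},
    {"claw": 30, "delta_pos": [0, 0, 0], "turn": 0},
  ],
)

```text
clock: 26.17
eef_pos: [613.6, 74.7, 168.7]
tcp_rot: [-3.142, -0.001, -3.111]
contact_force: [-0.2, 0.3, -2.9]
opening: 0.451
grasp_force: 20.9
```

Emit:
step_arm(
  motion=[
    {"claw": 30, "delta_pos": [0, 0, 2], "turn": 0},
    {"claw": 30, "delta_pos": [0, 0, 2], "turn": 0},
    {"claw": 30, "delta_pos": [0, 0, 0], "turn": 0},
  ],
)

```text
clock: 26.42
eef_pos: [613.8, 74.7, 165.1]
tcp_rot: [3.142, -0.0, -3.111]
contact_force: [0.1, -0.2, -3.4]
opening: 0.447
grasp_force: 20.9
```

Emit:
step_arm(
  motion=[
    {"claw": 30, "delta_pos": [0, 0, 2], "turn": 0},
    {"claw": 30, "delta_pos": [0, 0, 2], "turn": 0},
    {"claw": 30, "delta_pos": [0, 0, 0], "turn": 0},
  ],
)

```text
clock: 26.67
eef_pos: [613.6, 74.7, 160.9]
tcp_rot: [-3.142, -0.001, -3.111]
contact_force: [0.0, 0.0, -2.7]
opening: 0.447
grasp_force: 20.9
```

Emit:
step_arm(
  motion=[
    {"claw": 30, "delta_pos": [0, 0, 2], "turn": 0},
    {"claw": 30, "delta_pos": [0, 0, 2], "turn": 0},
    {"claw": 30, "delta_pos": [0, 0, 0], "turn": 0},
  ],
)

```text
clock: 26.92
eef_pos: [613.6, 74.7, 156.8]
tcp_rot: [-3.142, -0.001, -3.111]
contact_force: [-0.2, -0.2, -3.4]
opening: 0.447
grasp_force: 20.9
```

Emit:
step_arm(
  motion=[
    {"claw": 30, "delta_pos": [0, 0, 2], "turn": 0},
    {"claw": 30, "delta_pos": [0, 0, 2], "turn": 0},
    {"claw": 30, "delta_pos": [0, 0, 0], "turn": 0},
  ],
)

```text
clock: 27.17
eef_pos: [613.6, 74.7, 152.8]
tcp_rot: [-3.142, -0.001, -3.111]
contact_force: [0.0, -1.5, -3.5]
opening: 0.443
grasp_force: 20.9
```

Emit:
step_arm(
  motion=[
    {"claw": 30, "delta_pos": [0, 0, 2], "turn": 0},
    {"claw": 30, "delta_pos": [0, 0, 2], "turn": 0},
    {"claw": 30, "delta_pos": [0, 0, 0], "turn": 0},
  ],
)

```text
clock: 27.42
eef_pos: [613.6, 74.7, 148.8]
tcp_rot: [-3.142, -0.001, -3.111]
contact_force: [-0.3, 0.2, -3.3]
opening: 0.444
grasp_force: 20.9
```

Emit:
step_arm(
  motion=[
    {"claw": 30, "delta_pos": [0, 0, 2], "turn": 0},
    {"claw": 30, "delta_pos": [0, 0, 2], "turn": 0},
    {"claw": 30, "delta_pos": [0, 0, 0], "turn": 0},
  ],
)

```text
clock: 27.67
eef_pos: [614.1, 74.7, 145.0]
tcp_rot: [3.142, 0.0, -3.111]
contact_force: [1.2, -0.7, -2.9]
opening: 0.447
grasp_force: 20.7
```

Emit:
step_arm(
  motion=[
    {"claw": 30, "delta_pos": [-3, 0, 0], "turn": 0},
    {"claw": 30, "delta_pos": [-3, 0, 0], "turn": 0},
    {"claw": 30, "delta_pos": [0, 0, 0], "turn": 0},
  ],
)

```text
clock: 27.92
eef_pos: [620.2, 74.9, 145.3]
tcp_rot: [-3.142, -0.0, -3.111]
contact_force: [-1.1, -0.8, -3.3]
opening: 0.443
grasp_force: 21.1
```

Emit:
step_arm(
  motion=[
    {"claw": 30, "delta_pos": [-3, 0, 1], "turn": 0},
    {"claw": 30, "delta_pos": [-3, 0, 1], "turn": 0},
    {"claw": 30, "delta_pos": [0, 0, 0], "turn": 0},
  ],
)

```text
clock: 28.17
eef_pos: [626.2, 75.1, 143.0]
tcp_rot: [-3.142, -0.0, -3.111]
contact_force: [-0.3, 0.3, -3.8]
opening: 0.45
grasp_force: 20.5
```

Emit:
step_arm(
  motion=[
    {"claw": 30, "delta_pos": [-2, 0, 1], "turn": 0},
    {"claw": 30, "delta_pos": [-2, 0, 1], "turn": 0},
    {"claw": 30, "delta_pos": [0, 0, 0], "turn": 0},
  ],
)

```text
clock: 28.42
eef_pos: [630.1, 75.2, 141.0]
tcp_rot: [-3.142, -0.0, -3.111]
contact_force: [-1.2, -0.5, -3.7]
opening: 0.449
grasp_force: 20.5
```

Emit:
step_arm(
  motion=[
    {"claw": 30, "delta_pos": [-1, 0, 2], "turn": 0},
    {"claw": 30, "delta_pos": [-1, 0, 2], "turn": 0},
    {"claw": 30, "delta_pos": [0, 0, 0], "turn": 0},
  ],
)

```text
clock: 28.67
eef_pos: [631.7, 75.3, 136.8]
tcp_rot: [3.142, -0.0, -3.111]
contact_force: [-1.2, 0.6, -2.6]
opening: 0.446
grasp_force: 20.4
```

Emit:
step_arm(
  motion=[
    {"claw": 30, "delta_pos": [0, 0, 2], "turn": 0},
    {"claw": 30, "delta_pos": [0, 0, 2], "turn": 0},
    {"claw": 30, "delta_pos": [0, 0, 0], "turn": 0},
  ],
)

```text
clock: 28.92
eef_pos: [632.3, 75.4, 133.3]
tcp_rot: [3.141, 0.001, -3.111]
contact_force: [0.2, 0.8, -2.4]
opening: 0.446
grasp_force: 20.4
```

Emit:
step_arm(
  motion=[
    {"claw": 30, "delta_pos": [0, 0, 2], "turn": 0},
    {"claw": 30, "delta_pos": [0, 0, 1], "turn": 0},
    {"claw": 30, "delta_pos": [0, 0, 0], "turn": 0},
  ],
)

```text
clock: 29.17
eef_pos: [633.6, 75.6, 131.7]
tcp_rot: [3.141, 0.004, -3.111]
contact_force: [1.0, 0.9, 4.8]
opening: 0.443
grasp_force: 20.7
```

Emit:
step_arm(
  motion=[
    {"claw": 30, "delta_pos": [0, 0, 1], "turn": 0},
    {"claw": 30, "delta_pos": [0, 0, 1], "turn": 0},
    {"claw": 30, "delta_pos": [0, 0, 0], "turn": 0},
  ],
)

```text
clock: 29.42
eef_pos: [634.7, 75.8, 130.7]
tcp_rot: [3.141, 0.006, -3.111]
contact_force: [1.6, 1.1, 10.4]
opening: 0.447
grasp_force: 20.9
```

Run:
```python
import sys; sys.path.insert(0,'.')
from h import *
s=sense(); print(s['clock'],s['eef_pos'],s['contact_force'],s['tcp_rot'],s['wrist_torque'])
a=snap('scene','d1')
S=np.array([633,75.3]); 
for z in (0,46,62,100,132): 
    r={0:7,46:23,62:23,100:15,132:20}[z]; rt=np.array([.817,-.576])*r
    print('home z',z,[proj(a,[*(S+k*rt),16+z]).tolist() for k in(-1,0,1)])
# neighbours at home for reference
for nm,P in(('mill',(627.5,164)),('short',(635,-14))): print(nm,proj(a,[*P,78]),proj(a,[*P,62]))
g=cv2.cvtColor(a['img'],cv2.COLOR_RGB2GRAY); c=proj(a,[633,75,85]).astype(int); print('o',c[0]-30,c[1]-22)
for r in g[c[1]-22:c[1]+25,c[0]-30:c[0]+30]: print(''.join(" .:-=+*#%@"[min(9,int(v)//22)] for v in r))
print('short'); c=proj(a,[635,-14,75]).astype(int); print('o',c[0]-16,c[1]-14)
for r in g[c[1]-14:c[1]+16,c[0]-16:c[0]+16]: print(''.join(" .:-=+*#%@"[min(9,int(v)//22)] for v in r))
```

```text
29.4167 [634.6781339   75.77366692 130.67911925] [ 1.5873876   1.09062109 10.35488896] [ 3.14078375  0.00640314 -3.11144788] [ 0.25195923 -0.05548796 -0.02677566]
home z 0 [[300.3, 177.7], [302.7, 177.7], [305.2, 177.8]]
home z 46 [[295.0, 165.7], [303.3, 165.7], [311.6, 165.8]]
home z 62 [[295.1, 161.4], [303.5, 161.4], [311.9, 161.4]]
home z 100 [[298.4, 150.7], [304.0, 150.7], [309.6, 150.8]]
home z 132 [[296.8, 141.3], [304.4, 141.3], [312.0, 141.4]]
mill [283.3 145.1] [283.3 149.4]
short [324.4 179.7] [324.  184.1]
o 273 137
**####*=-==--====#####*-:. ....+#*: .:#+:.    ..  .+#*******
**###+=--======--+**##*-....:...:-. ..-...  . .   -*********
*#*+--:---====--=++*##*:.:..:.:...   ..  . .     :+********+
*+-::::--=-=----=+++*#+:..:........  . ...  . .  -*******#*-
-::------=-===---=++++:............  ..  . .. . .+******##=.
-----=-----===---==++=:......:..:.... .  .    .:=#***####+:.
:---==----===-=--=-=+-..:.........::.  ..   .:=*##*****#*-..
:::-===----==----===+=-----......::-:.... .:=######*****-...
:-:-===---===----===+-:-----...:.:-=-  .. -####***##***+:..:
--:--=====----=
[... 2608 characters left out ...]
**#####
+++++++++++=:-----------+++*####
++++++++++=:.:---------:*+++*###
+++++++++=-:...:-----::-#++++*##
+++++++++==:....:.::::.-#*++++*#
++++++++===:....:::::::+##+++++*
+++++++--#=:.....::::.:*##++++++
+++++++--*#+-....:::.:-###++++++
++++++-::=###=::...::=*##+++++++
+++++++-::+###*+=-=++###*=++++++
++++++-:---=*##########*+=++++++
+++++++-----==+*####**++=+++++++
+++++++-::--======+++=++*+++++++
++++++++-.:--======++=+==+++++++
+++++++++-:.-=====+++=*-++++++++
=++++++++++-..--++++-:=+++++++++
:=+++++++++++-:::::::+++++++++++
::=+++++++++++++++++++++++++++++
-::=++++++++++++++++++++++++++++
=-::=+++++++++++++++++++++++++++
---::=++++++++++++++++++++++++++
=---::-++++++++++++++++++++++++=
```

Emit:
step_arm(
  motion=[
    {"claw": 30, "delta_pos": [0, 0, -1], "turn": 0},
    {"claw": 40, "delta_pos": [0, 0, 0], "turn": 0},
    {"claw": 44, "delta_pos": [0, 0, 0], "turn": 0},
    {"claw": 52, "delta_pos": [0, 0, 0], "turn": 0},
    {"claw": 62, "delta_pos": [0, 0, 0], "turn": 0},
    {"claw": 62, "delta_pos": [0, 0, 0], "turn": 0},
    {"claw": 62, "delta_pos": [0, 0, 0], "turn": 0},
  ],
)

```text
clock: 30.05
eef_pos: [631.7, 75.2, 129.1]
tcp_rot: [-3.142, -0.0, -3.111]
contact_force: [0.2, 0.5, 0.7]
opening: 0.727
grasp_force: 0.0
```

Emit:
step_arm(
  motion=[
    {"claw": 62, "delta_pos": [0, 0, -10], "turn": 0},
    {"claw": 62, "delta_pos": [0, 0, -25], "turn": 0},
    {"claw": 62, "delta_pos": [0, 0, -35], "turn": 0},
    {"claw": 62, "delta_pos": [0, 0, -35], "turn": 0},
    {"claw": 62, "delta_pos": [40, 0, -10], "turn": 0},
    {"claw": 62, "delta_pos": [41, 0, 0], "turn": 0},
    {"claw": 62, "delta_pos": [41, 0, 0], "turn": 0},
    {"claw": 62, "delta_pos": [41, 0, 0], "turn": 0},
  ],
)

```text
clock: 30.72
eef_pos: [467.2, 70.2, 245.0]
tcp_rot: [3.141, 0.001, -3.112]
contact_force: [-0.3, 0.0, -0.3]
opening: 0.728
grasp_force: 0.0
```

Emit:
step_arm(
  motion=[
    {"claw": 62, "delta_pos": [41, 0, 0], "turn": 0},
    {"claw": 62, "delta_pos": [41, 0, 0], "turn": 0},
    {"claw": 62, "delta_pos": [0, 0, 0], "turn": 0},
    {"claw": 62, "delta_pos": [0, 0, 0], "turn": 0},
  ],
)

```text
clock: 31.05
eef_pos: [385.6, 67.8, 245.2]
tcp_rot: [3.141, 0.002, -3.111]
contact_force: [1.1, 0.3, 0.8]
opening: 0.728
grasp_force: 0.0
```

Run:
```python
import sys; sys.path.insert(0,'.')
from h import *
s=sense(); print(s['clock'],s['eef_pos'],s['contact_force'])
a=snap('scene','e1'); b=snap('top','e1t')
S=np.array([633,75.3])
for nm,d in(('s',a),('t',b)):
    print(nm,'nose',proj(d,[*S,148]),'fl top',proj(d,[*S,78]))
    g=cv2.cvtColor(d['img'],cv2.COLOR_RGB2GRAY); c=proj(d,[633,75,100]).astype(int); print('o',c[0]-24,c[1]-24)
    for r in g[c[1]-24:c[1]+28,c[0]-24:c[0]+24]: print(''.join(" .:-=+*#%@"[min(9,int(v)//22)] for v in r))
t0=np.load('pics/t0.npz')['img'].astype(int)
for nm,(u,v) in(('mill',(183,150)),('short',(267,150))):
    x=t0[v-14:v+14,u-14:u+14]; y=b['img'].astype(int)[v-14:v+14,u-14:u+14]; print(nm,np.abs(x-y).mean())
```

```text
31.05 [385.6004008   67.80806012 245.19163407] [1.1066528  0.26264753 0.77157569]
s nose [304.4 141.3] fl top [303.5 161.4]
o 279 131
**#=:.:-****************************************
***=...-****************************************
***-...-****************************************
*+=:.:.-##**************************************
*#=:...-##**************************************
+##=-::+##**************************************
++###**##*+*#*#*******=++++*********************
+-+#####*==+***#****+--------=+*****************
=--==++=+==++*###*+--:-----:---+****************
=----==+===+++****=:--------:-:-****************
---===+++=+*+++***--------------+***************
---==+++==+##+++*+--------------=***************
---===+===+##*+++=--------------=***************
=---====+=+##*+++-:-------------=***************
#=--======*##*+++-.:----------:.=***********#***
##+=====+*###=+++-..:--------:::=***************
####*++*####+=+++-.....::::.::::=**********##***
+#########*===+++-......::..::.:=#*#*##******##=
-=++*****=+==++++-.........:::.:=**##*#*****#**-
-=======+=+===+++-.....::..:::..=##
[... 3529 characters left out ...]
===============
=======-:::::::::::::==-==---===================
========-:::::::::==============================
=========---::::-===============================
================================================
================================================
================================================
================================================
================================================
=======================+========================
================================================
--------------------------------::::::::::::::-:
::.:::::::::::::::::::::::::::::::::::::::::::::
::::::::::::::::::::::::::::::::::::::::::::::-:
mill 1.9931972789115646
short 2.104591836734694
```

Emit:
step_arm(
  motion=[
    {"claw": 62, "delta_pos": [-30, 0, 0], "turn": 0},
    {"claw": 62, "delta_pos": [-40, 0, 0], "turn": 0},
    {"claw": 62, "delta_pos": [-40, 0, 0], "turn": 0},
    {"claw": 62, "delta_pos": [-40, 0, 0], "turn": 0},
    {"claw": 62, "delta_pos": [-40, 0, 0], "turn": 0},
    {"claw": 62, "delta_pos": [-40, 0, 0], "turn": 0},
    {"claw": 62, "delta_pos": [-19, 0, 0], "turn": 0},
    {"claw": 62, "delta_pos": [0, 0, 0], "turn": 0},
  ],
)

```text
clock: 31.82
eef_pos: [641.2, 75.3, 243.1]
tcp_rot: [-3.142, 0.002, -3.112]
contact_force: [-1.7, -1.1, 0.6]
opening: 0.729
grasp_force: 0.0
```

Emit:
step_arm(
  motion=[
    {"claw": 62, "delta_pos": [0, 0, 20], "turn": 0},
    {"claw": 62, "delta_pos": [0, 0, 30], "turn": 0},
    {"claw": 62, "delta_pos": [0, 0, 30], "turn": 0},
    {"claw": 62, "delta_pos": [0, 0, 22], "turn": 0},
    {"claw": 62, "delta_pos": [0, 0, 12], "turn": 0},
    {"claw": 62, "delta_pos": [0, 0, 0], "turn": 0},
    {"claw": 62, "delta_pos": [0, 0, 0], "turn": 0},
  ],
)

```text
clock: 32.4
eef_pos: [636.2, 75.3, 130.2]
tcp_rot: [-3.142, -0.001, -3.111]
contact_force: [0.7, 0.9, 0.4]
opening: 0.726
grasp_force: 0.0
```

Emit:
step_arm(
  motion=[
    {"claw": 45, "delta_pos": [0, 0, 0], "turn": 0},
    {"claw": 30, "delta_pos": [0, 0, 0], "turn": 0},
    {"claw": 30, "delta_pos": [0, 0, 0], "turn": 0},
    {"claw": 30, "delta_pos": [0, 0, 0], "turn": 0},
    {"claw": 30, "delta_pos": [0, 0, 0], "turn": 0},
  ],
  force=40,
)

```text
clock: 32.82
eef_pos: [637.0, 75.6, 132.1]
tcp_rot: [3.141, 0.003, -3.111]
contact_force: [-0.5, 0.5, 7.4]
opening: 0.443
grasp_force: 40.5
```

Emit:
step_arm(
  motion=[
    {"claw": 30, "delta_pos": [-1.5, 0, 0], "turn": 0},
    {"claw": 30, "delta_pos": [-1.5, 0, 0], "turn": 0},
    {"claw": 30, "delta_pos": [0, 0, 0], "turn": 0},
  ],
)

```text
clock: 33.07
eef_pos: [638.9, 75.6, 131.9]
tcp_rot: [3.141, 0.0, -3.111]
contact_force: [-4.2, 0.2, 10.3]
opening: 0.445
grasp_force: 41.0
```

Emit:
step_arm(
  motion=[
    {"claw": 30, "delta_pos": [-1.5, 0, 0.5], "turn": 0},
    {"claw": 30, "delta_pos": [-1.5, 0, 0.5], "turn": 0},
    {"claw": 30, "delta_pos": [0, 0, 0], "turn": 0},
  ],
)

```text
clock: 33.32
eef_pos: [642.0, 75.7, 131.2]
tcp_rot: [3.141, 0.001, -3.112]
contact_force: [-5.9, -0.2, 12.8]
opening: 0.445
grasp_force: 41.7
```

Run:
```python
import sys; sys.path.insert(0,'.')
from h import *
s=sense(); print(s['eef_pos'],s['contact_force'],s['wrist_torque'])
# refine the lean of the earlier free view e1/e1t: horizontal edge positions, sub-pixel, nut vs flange; same for the short holder as a reference
t=np.load('pics/e1t.npz'); g=cv2.GaussianBlur(cv2.cvtColor(t['img'],cv2.COLOR_RGB2GRAY),(3,3),0).astype(float)
# nose face: dark disc; radial edges on the upper-left half (true nose edge there)
def fit(cx,cy,r,degs,thr):
    pts=[]
    for d in degs:
        a=np.radians(d); rr=np.arange(r-5,r+5,.1)
        v=cv2.remap(g.astype(np.float32),(cx+rr*np.cos(a)).astype(np.float32)[None],(cy+rr*np.sin(a)).astype(np.float32)[None],cv2.INTER_LINEAR)[0]
        k=np.argmax(v>thr)
        if k>0: pts.append([cx+rr[k]*np.cos(a),cy+rr[k]*np.sin(a)])
    p=np.array(pts); A=np.c_[2*p,np.ones(len(p))]; q=np.linalg.lstsq(A,(p**2).sum(1),rcond=None)[0]
    return q[:2].round(2),np.sqrt(q[2]+q[0]**2+q[1]**2).round(2),len(p)
print('nose top-half fit',fit(222.5,143,10,range(180,345,5),72))
print(onz(t,*fit(222.5,143,10,range(180,345,5),72)[0],148))
```

```text
[641.96721146  75.68845392 131.22378869] [-5.89519894 -0.1550831  12.77281132] [ 0.03617462  1.08799391 -0.08940354]
nose top-half fit (array([222.32, 143.83]), np.float64(9.92), 33)
[628.19879694  74.88733433 148.        ]
```

Emit:
step_arm(
  motion=[
    {"claw": 30, "delta_pos": [0, 0, 1], "turn": 0},
    {"claw": 30, "delta_pos": [0, 0, 0], "turn": 0},
    {"claw": 44, "delta_pos": [0, 0, 0], "turn": 0},
    {"claw": 55, "delta_pos": [0, 0, 0], "turn": 0},
    {"claw": 62, "delta_pos": [0, 0, 0], "turn": 0},
    {"claw": 62, "delta_pos": [0, 0, 0], "turn": 0},
    {"claw": 62, "delta_pos": [0, 0, -20], "turn": 0},
    {"claw": 62, "delta_pos": [0, 0, -35], "turn": 0},
  ],
)

```text
clock: 33.98
eef_pos: [639.1, 75.2, 179.7]
tcp_rot: [-3.141, -0.008, -3.111]
contact_force: [1.4, -0.1, -0.5]
opening: 0.725
grasp_force: 0.0
```

Emit:
step_arm(
  motion=[
    {"claw": 62, "delta_pos": [0, 0, -35], "turn": 0},
    {"claw": 62, "delta_pos": [20, 0, -25], "turn": 0},
    {"claw": 62, "delta_pos": [41, 0, 0], "turn": 0},
    {"claw": 62, "delta_pos": [41, 0, 0], "turn": 0},
    {"claw": 62, "delta_pos": [41, 0, 0], "turn": 0},
    {"claw": 62, "delta_pos": [41, 0, 0], "turn": 0},
    {"claw": 62, "delta_pos": [41, 0, 0], "turn": 0},
    {"claw": 62, "delta_pos": [0, 0, 0], "turn": 0},
  ],
)

```text
clock: 34.65
eef_pos: [409.1, 68.0, 241.9]
tcp_rot: [-3.141, -0.006, -3.111]
contact_force: [-0.1, -0.2, -0.8]
opening: 0.729
grasp_force: 0.0
```

```bash
cat > lean.py <<'E'
from h import *
import sys
def fit(g,cx,cy,r,degs,thr):
    pts=[]
    for d in degs:
        a=np.radians(d); rr=np.arange(r-4,r+4,.1)
        v=cv2.remap(g.astype(np.float32),(cx+rr*np.cos(a)).astype(np.float32)[None],(cy+rr*np.sin(a)).astype(np.float32)[None],cv2.INTER_LINEAR)[0]
        k=np.argmax(v>thr)
        if k>0: pts.append([cx+rr[k]*np.cos(a),cy+rr[k]*np.sin(a)])
    p=np.array(pts); q=np.linalg.lstsq(np.c_[2*p,np.ones(len(p))],(p**2).sum(1),rcond=None)[0]
    return q[:2],np.sqrt(q[2]+q[0]**2+q[1]**2)
if len(sys.argv)>2: t=np.load(f'pics/{sys.argv[2]}.npz')
else: t=snap('top',sys.argv[1])
g=cv2.GaussianBlur(cv2.cvtColor(t['img'],cv2.COLOR_RGB2GRAY),(3,3),0)
c,r=fit(g,222.5,142.5,10,range(180,345,5),72); print('nose',c.round(2),r.round(2),onz(t,*c,148).round(1))
f=K(t); d=np.linalg.norm(-np.array(t['R']).T@t['t']-[635,-14,101]); c0=proj(t,(633,-14,101)); print('short guess',c0)
c,r=fit(g,*c0,16*f/d,range(180,345,5),72); print('short nose',c.round(2),r.round(2),'expect r',16*f/d,onz(t,*c,101).round(1))
E
python3 lean.py f1; python3 lean.py x e1t
python3 - <<'E'
import sys; sys.path.insert(0,'.')
from h import *
s=sense(); print(s['clock'],s['eef_pos'])
a=snap('scene','f1s'); g=cv2.cvtColor(a['img'],cv2.COLOR_RGB2GRAY)
for r in g[134:176,279:327]: print(''.join(" .:-=+*#%@"[min(9,int(v)//22)] for v in r))
E
```

```text
nose [222.42 141.93] 10.02 [632.1  74.8 148. ]
short guess [266.5 148. ]
short nose [266.38 147.98] 7.63 expect r 7.424766222928552 [632.9 -13.7 101. ]
nose [222.33 143.82] 9.92 [628.2  74.9 148. ]
short guess [266.5 148. ]
short nose [266.4  147.99] 7.62 expect r 7.424766222928552 [632.9 -13.7 101. ]
34.7 [413.32695491  68.43266576 243.00432545]
*+=:..:-##**************************************
*#=:...=###*************************************
+##=-::=##***#***********#**********************
++###**###+***#*******++=--==+******************
+-+######==+*###****+=----:----+****************
=--==++=+==++*###**+--:-----:-:-=***************
=---=======+++*****=-----------:-+**************
---===+=+=+**++****--:----------:-**************
---===+===+##+++***-----:---------+*************
---===+++=+##*++++*---------------**************
=--===+===+##*+++++::------------:*********#****
#=--==++==*##*++++=..:---------:.:**************
##+=====+*###=++++=. ..:::::-::..-*#**********##
####**+*####+=++++=.......::.::.:-##*#*****##***
+#########*+==++++=.......:::::..-##*********#*=
-=++*****=+==+++
[... 606 characters left out ...]
+++++*********
+++++++++++-:--:-===---===++==+##*++++++********
-++++++++++-::-:-+==-=-=======*##*++++++++*##***
:-++++++++++---:--*##*====++**##*++++++++++*****
::-=+++++++++---::=*###****#####==++++++++++****
=::-+++++++++++-:---+*########*+=++++++++++++***
---::=+++++++++-:-----=+***+=++==+++++++++++++**
===-::=+++++++++-:----====+=+===++++++++++++++++
--=--::=+++++++++---=======+++=-++++++++++++====
=--=--::=++++++++++-:========+=+++++++++++=-----
--=-=--::=++++++++++-:::-----=+++++++++++=------
-----=--::=++++++++++++++++++++++++++++++-------
=----=---::-++++++++++++++++++++++++++++=-------
------=---::-+++++++++++++++++++++++++++=-------
-----------::-++++++++++++++++++++++++++-::-----
```

Run:
```python
import sys; sys.path.insert(0,'.')
from h import *
a=np.load('pics/f1s.npz'); g=cv2.cvtColor(a['img'],cv2.COLOR_RGB2GRAY).astype(float)
th=np.radians(np.arange(0,360,3))
def pred(x,y,z,r): return np.array([proj(a,[x+r*np.cos(t),y+r*np.sin(t),z]) for t in th])
def edge(cs,r0,r1,thr):
    out=[]
    for c in cs:
        col=g[r0:r1,c]; k=np.argmax(col<thr)
        out.append(r0+k-(thr-col[k])/(col[k-1]-col[k]))   # first dark crossing going down
    return np.array(out)
for nm,X,r,z0,w in(('ours',(632.1,74.8),20,148,4),('short',(632.9,-13.7),16,101,3)):
    p=pred(*X,z0,r); c=int(round(p[:,0].mean())); cs=range(c-w,c+w+1); r0=int(p[:,1].min())-8
    e=edge(cs,r0,r0+16,100)
    up=[p[np.abs(p[:,0]-k)<0.6][:,1].min() for k in cs]
    q=pred(*X,z0+10,r); s=(q[:,1].min()-p[:,1].min())/10
    print(nm,'row diff',(e-up).round(2),'px/mm',s.round(3),'dz',((e-up).mean()/s).round(2))
```

```text
ours row diff [ 0.65  0.27  0.45  0.16 -0.02 -0.08  0.01 -0.02  0.24] px/mm -0.31 dz -0.59
short row diff [-0.03  0.05 -0.13 -0.44 -0.56 -0.47 -0.44] px/mm -0.29 dz 1.0
```

```bash
python3 -c "
from rig import *
print(sense()['contact_force'],sense()['qvel'].round(3)); print(sign_off())"
```

```text
[ 0.64019813 -0.40685074  0.352315  ] [-0.005  0.044 -0.065  0.    -0.012 -0.003]
the job is handed in; nothing more can be done
None
```

I handed the job in at about 35 s of the 72 s allowed, with no verdict returned. By my last camera measurements the tool holder is home and nose up in the free middle socket, leaning about 0.02 rad. The tray with its three collets is on the bench, and the other two holders look unmoved.

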